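# Stack the seed trays for drying, with spacer sticks between

### The arm

A 7-joint arm with a two-finger parallel gripper is mounted at the origin on the work surface. World frame = base frame: x ahead of the robot, y to its left, z up, the work surface at z = 0. Lengths are in m, angles in rad, forces in N, time in s.
With the tool pointing down it reaches from about 0.4 to 0.875 m from the base axis. Payload 6.5 kg.
Tool frame: the origin (TCP) lies at the very end of the fingers, on their centre line; the grasp point (between the pads) lies 19 mm behind it (env.tcp_to_grasp is the z of the grasp point in the tool frame, in m); z points along the fingers, y is the line along which they close (so a half turn about z gives the same grasp; the last joint's range is limited). The gripper opens to 88 mm and grips with 3 to 60 N. Pads are 18 mm wide; open, the fingers measure 123 mm over their backs; the gripper's body (75 mm by 187 mm) begins 45 mm behind the grasp point.
Start: joints at [1.138, 0.536, -0.004, 1.538, 0.003, 1.067, -0.071], TCP at [0.233, -0.607, 0.239] pointing down, gripper open.
Joint ranges: [-2.7, 2.7], [-0.37, 2.16], [-1.27, 1.26], [0.24, 2.4], [-1.31, 4.45], [0.19, 1.91], [-2.76, 2.76]. Speed limits (rad/s): [2.39, 2.39, 3.14, 3.14, 3.14, 3.14, 3.14].

### API

Orientations are given as [roll, pitch, yaw] about the fixed x, y, z axes, in that order (R = Rz(yaw) Ry(pitch) Rx(roll)).
In Python, from plant import env gives the robot as it stands.
- The arm moves only by the tool nudge_tcp, called after "Request:" as name(argument=value, ...), one argument or row to a line, values as JSON. Schema: {"type":"object","properties":{"moves":{"type":"string"},"finger_gap":{"type":"number"},"grip_n":{"type":"number"},"only":{"type":"string"},"quiet":{"type":"boolean"},"lines":{"type":"string"}},"required":["moves"],"additionalProperties":false}. moves is a string of 1 to 12 rows, one to a line, with the numbers parted by commas; each row has 4 numbers: dx, dy, dz in units of 100 mm, then a turn about the tool's z in units of 0.1 rad; each row is the pose to reach, as a shift and turn from the pose commanded when the call began, along the tool's axes at that moment; what a row does not reach only later rows make up. A row lasts 1/12 s, in which the tool goes at most 0.0417 m and 0.125 rad, less where a joint would pass 70% of its speed; a pose out of reach is approached as far as the arm can. finger_gap is the finger opening in m, set as the call begins (left out keeps the last). The fingers move at their own pace and stop on an object; grip_n is the grip in N (left out, the last holds). Time passes only in rows, so rows that do not move let the fingers close. The tool returns the time, the measured TCP pose, the force, the opening and the grip force at its end. only (a regular expression) keeps the lines of the reply that match it, lines (a string "A,B") keeps lines A to B, and quiet returns only ok. Input that does not fit is refused with a message, and nothing moves.
- env.get_obs(): the state, without advancing time (a new reading comes with each control period).
- env.grab_frame(name): name is "scene" or "top" or "wrist"; returns the picture (420x560x3 uint8, blue, green, red); there is no depth.
- env.camera_model(name): a dict with "K" (3x3 intrinsics, pixels), "k1" (the pictures are not rectified: a ray, as slopes to the right and down, at radius r is drawn at 1 + k1 r^2 times it, then the intrinsics apply), "origin" and "attitude" of the camera in the world. Camera axes: x right, y down, z forward; pixel columns grow to the right and rows downward; lengths in m; the calibration is good to about 2 mm. A picture is of the moment at which its call begins: read the wrist's pose just before it. camera_model takes no time and is no camera call; for the wrist camera it gives the pose at the moment of the call.
- env.hand_in(): hands the job in; it is judged then, once.
The state is a dict: "time_s": time; "joints": joint angles; "qd": joint speeds; "effort": joint torques, N m; "position": TCP position; "orientation": TCP orientation; "ft_force": force on the tool from outside, world axes, zero at the start; "wrist_torque": the same for the moment, N m; "finger_gap": finger opening in m; "finger_force": force on a finger pad.
Only numpy, scipy, OpenCV 4.12 (cv2) and the standard library are available. Lean on these libraries where they do the work, as an engineer would, in place of code of your own. Each camera call takes 0.05 s, during which the arm holds its last target. There are 200 camera calls.

### The job

Fold the clear shield right back off the drying base, then lift the white trays singly off the top of their nest, never dragging the next one up, and stack them all in that order in line on the middle of the base, lengthwise. Between each two trays lay two wooden sticks crosswise on the rims, one near each end, so the upper tray rests level and clear. Finally stand the shield upright; spare sticks may stay on the bench, and leave the other things alone.

Things in the scene. Friction and masses are not known exactly. Their poses are not given: they have to be found in the camera images.
- base_mid (a point): centre of the top face of the drying base, a fixed grey plate 240 mm (its x) by 150 mm (its y), top face 10 mm above the bench. The hinge of the shield runs along its +y side, 85 mm from this point
- shield (a joint): angle in rad of the clear draught shield, a stiff plate hinged along the base's +y side: 0 = folded down level over the base, 1.571 = upright, 2.0 = right back against its stop, leaning away from the base. The hinge has friction (0.4 N m): the shield stays at any angle where it is left
- shield_hinge (a point): middle of the hinge axis, 35 mm above the bench, 85 mm to the base's +y side of base_mid; the axis runs along the point's x (the base's x)
- shield_bar (a point): middle of the shield's grab bar: a round bar 12 mm thick, parallel to the hinge and 190 mm from it, 120 mm free between two arms; a 50 mm wide open slot parts it from the plate, so a finger fits down either side at any angle; it turns in the grip. At joint 0 it lies 35 mm above the bench, off the base's -y side; at 2.0 it is 208 mm above the bench and 79 mm beyond the hinge
- tray_3: white plastic tray 156 long (x) x 68 wide (y) x 36 mm high, the top one of the nest; absent in some starts, and then tray_2 is on top. Upright rim band 12 mm high round the top: pinch it there across the width. Tapering walls, foot 136 x 46 mm. Nested trays sit 18 mm higher each, 2 mm play. 0.11 to 0.22 kg. Origin at the centre of its underside
- tray_2: white plastic tray 156 long (x) x 68 wide (y) x 36 mm high, the one above tray_1 in the nest. Upright rim band 12 mm high round the top: pinch it there across the width. Tapering walls, foot 136 x 46 mm. Nested trays sit 18 mm higher each, 2 mm play. 0.11 to 0.22 kg. Origin at the centre of its underside
- tray_1: white plastic tray 156 long (x) x 68 wide (y) x 36 mm high, the lowest of the nest, standing on the bench. Upright rim band 12 mm high round the top: pinch it there across the width. Tapering walls, foot 136 x 46 mm. Nested trays sit 18 mm higher each, 2 mm play. 0.11 to 0.22 kg. Origin at the centre of its underside
- stick_1: plain wooden spacer stick 110 mm long (x) by 14 x 14 mm, 30 g, lying on the bench to the robot's right; all sticks are alike, four or five are present. Origin at its centre
- stick_2: plain wooden spacer stick 110 mm long (x) by 14 x 14 mm, 30 g, lying on the bench to the robot's right; all sticks are alike, four or five are present. Origin at its centre
- stick_3: plain wooden spacer stick 110 mm long (x) by 14 x 14 mm, 30 g, lying on the bench to the robot's right; all sticks are alike, four or five are present. Origin at its centre
- stick_4: plain wooden spacer stick 110 mm long (x) by 14 x 14 mm, 30 g, lying on the bench to the robot's right; all sticks are alike, four or five are present. Origin at its centre
- stick_5: plain wooden spacer stick 110 mm long (x) by 14 x 14 mm, 30 g, lying on the bench to the robot's right; all sticks are alike, four or five are present. Origin at its centre
- scoop: small steel weighing scoop 130 mm long, 13 mm wide, thinner than the sticks, lying among them; a bystander. Origin under its middle
- bottle: amber glass bottle, 60 mm across, 130 mm tall, a bystander. Origin at the centre of its underside
- tip_box: blue plastic box 85 x 120 x 55 mm, a bystander. Origin at the centre of its underside
- tub: clear plastic bowl 100 mm across, 60 mm tall, a bystander. Origin at the centre of its underside
- jar: white plastic jar with blue cap, 64 mm across, 50 mm tall, between the robot and the trays; a bystander. Origin at the centre of its underside

How it is judged:
On the way, in this order (a step that is already met when the one before it is completed fails the run):
1. the shield is folded right back (beyond 1.75 rad) (value of joint shield above 1.75 rad), for 0.2 s.
2. all trays stand stacked on the base with two sticks between each pair (horizontal distance between tray_3 and base_mid below 0.03 m and z of tray_3 in the frame of base_mid between -0.004 and 0.004 m and angle between the x axis of tray_3 and the x axis of base_mid, either way round below 0.2 rad and z of tray_2 in the frame of tray_3 between 0.0465 and 0.0535 m and horizontal distance between tray_2 and tray_3 below 0.022 m and angle between the x axis of tray_2 and the x axis of tray_3, either way round below 0.18 rad and ((z of stick_1 in the frame of tray_3 between 0.037 and 0.049 m and x of stick_1 in the frame of tray_3 between -0.072 and -0.02 m and y of stick_1 in the frame of tray_3 between -0.025 and 0.025 m and angle between the x axis of stick_1 and the y axis of tray_3, either way round below 0.3 rad) or (z of stick_2 in the frame of tray_3 between 0.037 and 0.049 m and x of stick_2 in the frame of tray_3 between -0.072 and -0.02 m and y of stick_2 in the frame of tray_3 between -0.025 and 0.025 m and angle between the x axis of stick_2 and the y axis of tray_3, either way round below 0.3 rad) or (z of stick_3 in the frame of tray_3 between 0.037 and 0.049 m and x of stick_3 in the frame of tray_3 between -0.072 and -0.02 m and y of stick_3 in the frame of tray_3 between -0.025 and 0.025 m and angle between the x axis of stick_3 and the y axis of tray_3, either way round below 0.3 rad) or (z of stick_4 in the frame of tray_3 between 0.037 and 0.049 m and x of stick_4 in the frame of tray_3 between -0.072 and -0.02 m and y of stick_4 in the frame of tray_3 between -0.025 and 0.025 m and angle between the x axis of stick_4 and the y axis of tray_3, either way round below 0.3 rad) or (z of stick_5 in the frame of tray_3 between 0.037 and 0.049 m and x of stick_5 in the frame of tray_3 between -0.072 and -0.02 m and y of stick_5 in the frame of tray_3 between -0.025 and 0.025 m and angle between the x axis of stick_5 and the y axis of tray_3, either way round below 0.3 rad)) and ((z of stick_1 in the frame of tray_3 between 0.037 and 0.049 m and x of stick_1 in the frame of tray_3 between 0.02 and 0.072 m and y of stick_1 in the frame of tray_3 between -0.025 and 0.025 m and angle between the x axis of stick_1 and the y axis of tray_3, either way round below 0.3 rad) or (z of stick_2 in the frame of tray_3 between 0.037 and 0.049 m and x of stick_2 in the frame of tray_3 between 0.02 and 0.072 m and y of stick_2 in the frame of tray_3 between -0.025 and 0.025 m and angle between the x axis of stick_2 and the y axis of tray_3, either way round below 0.3 rad) or (z of stick_3 in the frame of tray_3 between 0.037 and 0.049 m and x of stick_3 in the frame of tray_3 between 0.02 and 0.072 m and y of stick_3 in the frame of tray_3 between -0.025 and 0.025 m and angle between the x axis of stick_3 and the y axis of tray_3, either way round below 0.3 rad) or (z of stick_4 in the frame of tray_3 between 0.037 and 0.049 m and x of stick_4 in the frame of tray_3 between 0.02 and 0.072 m and y of stick_4 in the frame of tray_3 between -0.025 and 0.025 m and angle between the x axis of stick_4 and the y axis of tray_3, either way round below 0.3 rad) or (z of stick_5 in the frame of tray_3 between 0.037 and 0.049 m and x of stick_5 in the frame of tray_3 between 0.02 and 0.072 m and y of stick_5 in the frame of tray_3 between -0.025 and 0.025 m and angle between the x axis of stick_5 and the y axis of tray_3, either way round below 0.3 rad)) and horizontal distance between tray_2 and base_mid below 0.042 m and angle between the x axis of tray_2 and the x axis of base_mid, either way round below 0.25 rad and (z of tray_2 in the frame of base_mid between -0.004 and 0.004 m or z of tray_2 in the frame of base_mid between 0.045 and 0.055 m) and z of tray_1 in the frame of tray_2 between 0.0465 and 0.0535 m and horizontal distance between tray_1 and tray_2 below 0.022 m and angle between the x axis of tray_1 and the x axis of tray_2, either way round below 0.18 rad and ((z of stick_1 in the frame of tray_2 between 0.037 and 0.049 m and x of stick_1 in the frame of tray_2 between -0.072 and -0.02 m and y of stick_1 in the frame of tray_2 between -0.025 and 0.025 m and angle between the x axis of stick_1 and the y axis of tray_2, either way round below 0.3 rad) or (z of stick_2 in the frame of tray_2 between 0.037 and 0.049 m and x of stick_2 in the frame of tray_2 between -0.072 and -0.02 m and y of stick_2 in the frame of tray_2 between -0.025 and 0.025 m and angle between the x axis of stick_2 and the y axis of tray_2, either way round below 0.3 rad) or (z of stick_3 in the frame of tray_2 between 0.037 and 0.049 m and x of stick_3 in the frame of tray_2 between -0.072 and -0.02 m and y of stick_3 in the frame of tray_2 between -0.025 and 0.025 m and angle between the x axis of stick_3 and the y axis of tray_2, either way round below 0.3 rad) or (z of stick_4 in the frame of tray_2 between 0.037 and 0.049 m and x of stick_4 in the frame of tray_2 between -0.072 and -0.02 m and y of stick_4 in the frame of tray_2 between -0.025 and 0.025 m and angle between the x axis of stick_4 and the y axis of tray_2, either way round below 0.3 rad) or (z of stick_5 in the frame of tray_2 between 0.037 and 0.049 m and x of stick_5 in the frame of tray_2 between -0.072 and -0.02 m and y of stick_5 in the frame of tray_2 between -0.025 and 0.025 m and angle between the x axis of stick_5 and the y axis of tray_2, either way round below 0.3 rad)) and ((z of stick_1 in the frame of tray_2 between 0.037 and 0.049 m and x of stick_1 in the frame of tray_2 between 0.02 and 0.072 m and y of stick_1 in the frame of tray_2 between -0.025 and 0.025 m and angle between the x axis of stick_1 and the y axis of tray_2, either way round below 0.3 rad) or (z of stick_2 in the frame of tray_2 between 0.037 and 0.049 m and x of stick_2 in the frame of tray_2 between 0.02 and 0.072 m and y of stick_2 in the frame of tray_2 between -0.025 and 0.025 m and angle between the x axis of stick_2 and the y axis of tray_2, either way round below 0.3 rad) or (z of stick_3 in the frame of tray_2 between 0.037 and 0.049 m and x of stick_3 in the frame of tray_2 between 0.02 and 0.072 m and y of stick_3 in the frame of tray_2 between -0.025 and 0.025 m and angle between the x axis of stick_3 and the y axis of tray_2, either way round below 0.3 rad) or (z of stick_4 in the frame of tray_2 between 0.037 and 0.049 m and x of stick_4 in the frame of tray_2 between 0.02 and 0.072 m and y of stick_4 in the frame of tray_2 between -0.025 and 0.025 m and angle between the x axis of stick_4 and the y axis of tray_2, either way round below 0.3 rad) or (z of stick_5 in the frame of tray_2 between 0.037 and 0.049 m and x of stick_5 in the frame of tray_2 between 0.02 and 0.072 m and y of stick_5 in the frame of tray_2 between -0.025 and 0.025 m and angle between the x axis of stick_5 and the y axis of tray_2, either way round below 0.3 rad)) and angle between each of tray_1, tray_2, tray_3's own z axis and vertical below 0.06 rad and linear speed of each of tray_1, tray_2, tray_3 below 0.02 m/s), for 0.3 s.
At the end, for the whole second after the job is handed in: First tray on the base (30 mm, 0.2 rad); each next on the one before (22 mm, 0.18 rad), level, undersides 46.5 to 53.5 mm apart; in each gap a stick across each half, 20 to 72 mm from mid-length, centred to 25 mm, square to 0.3 rad; at rest; shield upright to 0.14 rad (all of step 2 and value of joint shield between 1.43 and 1.71 rad and velocity of joint shield between -0.05 and 0.05 rad/s); the robot touches nothing.
It fails at once if a lower tray is carried up with the one above it ((height (world z) of tray_2 above 0.05 m and distance between tray_1 and tray_2 below 0.028 m) or (height (world z) of tray_3 above 0.068 m and distance between tray_2 and tray_3 below 0.028 m)).
It fails at once if a bystander is pushed more than 50 mm or knocked over (distance of any of scoop, bottle, tip_box, tub, jar from where it was at the start of the episode above 0.05 m or angle between any of scoop, bottle, tip_box, tub, jar's own z axis and vertical above 0.7 rad).
Of tray_3, stick_5 only 1 to 2 are there at a start; the rules pass over those that are not, and their reading is None.
At some moment in a run one of tray_1 may be knocked a few centimetres aside while the robot is not near it.
Once in a run the grip may slacken for a moment while it holds something.
It also fails if it takes over 210 s, if anything falls off the work surface, if the arm or the gripper's body presses on something with over 40 N, if the wrist force passes 120 N, or if a joint passes its speed limit or range.

## Working session

There is one attempt and no reset: what is moved stays moved. The work goes in short steps, Python scripts to look and compute and a tool call to move; the robot and the scene stay as the last step left them, time stands still between calls to the robot, and variables do not carry over. Pictures are saved under pics/ and viewed, at most 14 in all, crops included, and the job is handed in when it is done.

```bash
ls; mkdir -p pics; python3 - <<'E'
from plant import env
import cv2
print(env.get_obs(), env.tcp_to_grasp)
for n in ("scene","top","wrist"):
    print(n, env.camera_model(n))
    cv2.imwrite(f"pics/{n}0.png",env.grab_frame(n))
a=cv2.imread("pics/scene0.png");b=cv2.imread("pics/top0.png")
E
```

```text
pics
plant.py
{'time_s': 0.0, 'joints': array([ 1.13781513,  0.53720069, -0.00442975,  1.53886191,  0.00258205,
        1.06733075, -0.07122256]), 'qd': array([ 0.00154237,  0.00156353,  0.0004091 ,  0.00188414, -0.00217917,
        0.00045975, -0.00055064]), 'effort': array([-1.09323032e-04, -5.70988405e+01,  9.90809575e-01, -2.51600897e+01,
       -5.62960783e-02,  1.80159963e-02,  1.12840041e-04]), 'position': array([ 0.23285556, -0.60618611,  0.23782118]), 'orientation': array([-3.13980170e+00,  1.20329614e-04,  3.66814353e-01]), 'ft_force': array([-0.06087408,  0.8153168 ,  0.07291404]), 'wrist_torque': array([-0.016557  ,  0.01063714, -0.00475985]), 'finger_force': 0.0, 'finger_gap': 0.08819327168613236} -0.0187
scene {'K': array([[410.56456174,   0.        , 283.73397638],
       [  0.        , 410.56456174, 207.37422932],
       [  0.        ,   0.        ,   1.        ]]), 'k1': 0.006817940576173495, 'origin': array([0.92966418, 0.4798274 , 0.7819082 ]), 'attitude': array([-2.42355285, -0.01521694,  2.56402189])}
top {'K': array([[496.40128617,   0.        , 283.83157645],
       [  0.        , 496.40128617, 202.78228359],
       [  0.        ,   0.        ,   1.        ]]), 'k1': -0.08874324440927692, 'origin': array([ 0.46399653, -0.06083951,  1.09985744]), 'attitude': array([-3.03378857,  0.03146018, -1.57944245])}
wrist {'K': array([[352.36502687,   0.        , 283.368855  ],
       [  0.        , 352.36502687, 205.83137942],
       [  0.        ,   0.        ,   1.        ]]), 'k1': -0.076503002179388, 'origin': array([ 0.29748478, -0.58145013,  0.38360663]), 'attitude': array([ 2.86654035e+00,  1.01644581e-03, -1.20444029e+00])}
```
View pics/top0.png

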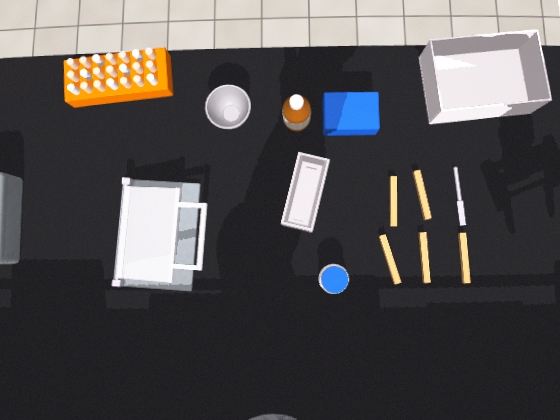

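View pics/scene0.png

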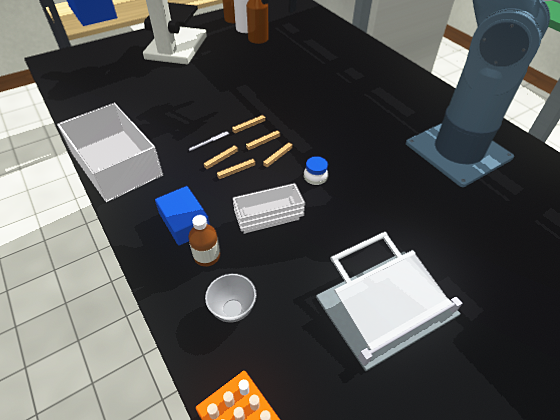

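The views show base with shield folded down at top(160,235), bar near (200,235), nest at (305,192), jar (333,279), five sticks around (393,200),(422,195),(390,259),(425,257),(465,257), scoop (459,195). Now a closer look at these to measure.

```bash
cat > lib.py <<'E'
import numpy as np, cv2
from scipy.spatial.transform import Rotation as R
from plant import env
def rot(a): return R.from_euler('xyz',a).as_matrix()
def ray(m,p):
    K=m['K'];d=np.array([[m['k1'],0,0,0]]).reshape(-1)
    u=cv2.undistortPoints(np.array([[p]],float),K,d)[0,0]
    v=rot(m['attitude'])@np.array([u[0],u[1],1]);return m['origin'],v/np.linalg.norm(v)
def plane(m,p,z):
    o,v=ray(m,p);return o+v*(z-o[2])/v[2]
def tri(*mp):
    A=np.zeros((3,3));b=np.zeros(3);L=[ray(m,p) for m,p in mp]
    for o,v in L:
        P=np.eye(3)-np.outer(v,v);A+=P;b+=P@o
    x=np.linalg.solve(A,b)
    return x,[round(1e3*np.linalg.norm((np.eye(3)-np.outer(v,v))@(x-o)),1) for o,v in L]
def proj(m,X):
    Rm=rot(m['attitude']);c=Rm.T@(np.asarray(X)-m['origin'])
    return cv2.projectPoints(c.reshape(1,3),np.zeros(3),np.zeros(3),m['K'],np.array([m['k1'],0,0,0.]))[0][0,0]
def delta(X,yaw=None):
    "tool-axes shift to bring TCP to X (world); turn to bring tool yaw (closing dir y)"
    o=env.get_obs();T=rot(o['orientation'])
    s=T.T@(np.asarray(X)-o['position']);r=None
    if yaw is not None:  # yaw of world dir of tool y axis, mod pi; tool down -> positive turn = negative world yaw
        y=T[:,1];cur=np.arctan2(y[1],y[0]);r=-(yaw-cur);r=(r+np.pi/2)%np.pi-np.pi/2
    return np.round(s,4),r
def tile(img,x,y,w,h,W=400,H=300):
    return cv2.resize(img[y:y+h,x:x+w],(W,H),interpolation=cv2.INTER_CUBIC)
E
python3 - <<'E'
from lib import *
s=cv2.imread("pics/scene0.png");t=cv2.imread("pics/top0.png")
a=np.hstack([tile(s,220,175,100,75),tile(t,255,150,100,75)])
b=np.hstack([tile(s,310,225,160,120)+0,tile(t,90,160,160,120)+0])
# brighten
a=(255*(a/255.)**.6).astype('uint8');a=np.vstack([a,b]);cv2.imwrite("pics/c1.png",a)
E
```

View pics/c1.png

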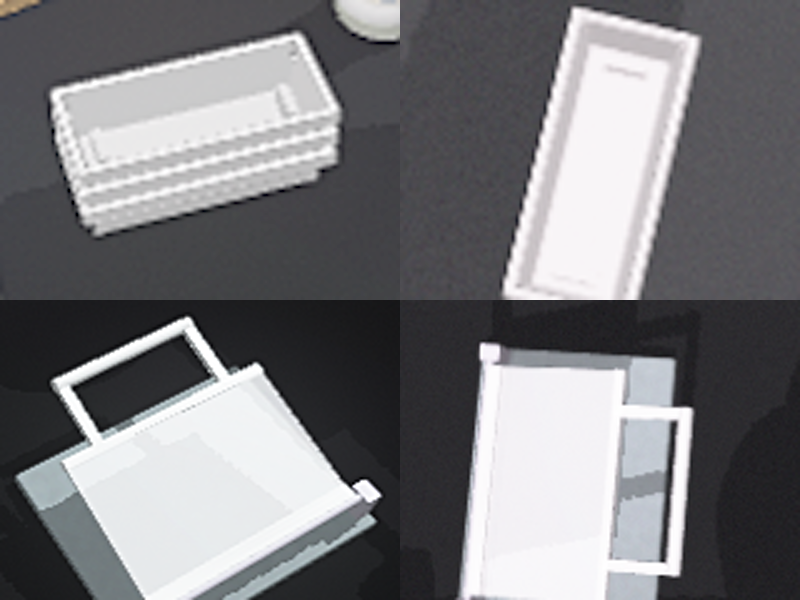

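```bash
python3 - <<'E'
from lib import *
S=env.camera_model("scene");T=env.camera_model("top")
for n,s,t in [("nest far -y",(233.75,198),(329.25,159.5)),("nest far +y",(240.75,218),(298.75,152.5)),("nest near +y",(304.5,203),(281.25,223.75)),
 ("bar far",(334,258.5),(205,204)),("bar near",(385,234),(200.5,268)),("hinge near",(457,302),(117,283)),("hinge far",(367,354),(126,182))]:
    x,e=tri((S,s),(T,t));print(n,x.round(4),e)
for n,p in [("base far-right corner",(198.5,183)),("base near right",(191,290))]: print(n,plane(T,p,.01).round(4))
E
```

```text
nest far -y [ 0.6649 -0.1248  0.0688] [np.float64(1.8), np.float64(1.8)]
nest far +y [ 0.681  -0.0611  0.0704] [np.float64(1.3), np.float64(1.3)]
nest near +y [ 0.5317 -0.0232  0.0673] [np.float64(0.6), np.float64(0.6)]
bar far [0.5729 0.138  0.072 ] [np.float64(2.9), np.float64(2.9)]
bar near [0.4395 0.1469 0.0717] [np.float64(3.0), np.float64(3.0)]
hinge near [0.4073 0.338  0.0336] [np.float64(2.2), np.float64(2.2)]
hinge far [0.6299 0.3217 0.033 ] [np.float64(0.7), np.float64(0.7)]
base far-right corner [0.6291 0.1631 0.01  ]
base near right [0.3923 0.1778 0.01  ]
```

Nest is 70 mm high, so three trays; shield at about 0.2 rad, base_mid ≈ (0.514, 0.245), yaw ≈ −0.067; sizes agree. Heading for the bar.

```bash
python3 - <<'E'
from lib import *
print(delta([.506,.143,.14],1.504))
E
```

```text
(array([ 0.5237, -0.6014,  0.0988]), np.float64(0.43364779394774766))
```

Units first: shifts go in units of 100 mm and turns go in units of 0.1 rad. So -0.29 m is -2.9, -0.35 m is -3.5.

Request:
nudge_tcp(
  moves="0.2,-0.2,0,0\n0.5,-0.5,0,0\n0.75,-0.8,0,0\n1,-1.1,0,0\n1.25,-1.4,0,0\n1.5,-1.7,0,0\n1.75,-2,0,0\n2,-2.3,0,0\n2.25,-2.6,0,0\n2.5,-2.9,0,0\n2.75,-3.2,0,0\n3,-3.5,0,0",
  finger_gap=0.045,
)

```text
time_s: 1.15
position: [0.3877, -0.1706, 0.2388]
orientation: [3.141, 0.0, 0.367]
ft_force: [1.5, 0.9, -0.6]
finger_gap: 0.0456
finger_force: 0.0
```

Request:
nudge_tcp(
  moves="0.25,-0.3,0,0\n0.5,-0.6,0,1\n0.8,-0.9,0,2\n1.1,-1.2,0,3\n1.4,-1.5,0.1,4\n1.7,-1.8,0.2,4.34\n1.9,-2.1,0.4,4.34\n2.1,-2.3,0.6,4.34\n2.2,-2.5,0.8,4.34\n2.24,-2.51,0.98,4.34\n2.24,-2.51,0.98,4.34",
)

```text
time_s: 2.07
position: [0.5044, 0.1446, 0.137]
orientation: [3.141, 0.006, -0.062]
ft_force: [-0.1, -1.5, 0.7]
finger_gap: 0.0449
finger_force: 0.0
```

```bash
python3 - <<'E'
from lib import *
print(delta([.506,.143,.053],1.504))
m=env.camera_model("wrist");cv2.imwrite("pics/w1.png",env.grab_frame("wrist"))
for X in ([.506,.143,.072],[.573,.1385,.072],[.439,.1475,.072]): print(proj(m,X))
E
```

```text
(array([0.0022, 0.0014, 0.084 ]), np.float64(0.004359372218955215))
[285.55873309 217.51502031]
[286.22615872 106.84536096]
[284.96935405 310.7880566 ]
```

View pics/w1.png

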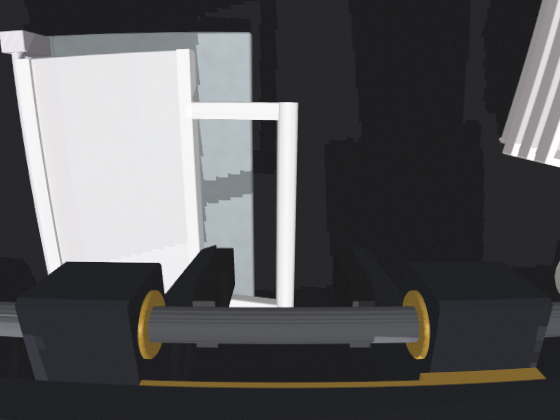

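Request:
nudge_tcp(
  moves="0.02,0.01,0.3,0\n0.02,0.01,0.6,0\n0.02,0.01,0.84,0\n0.02,0.01,0.84,0",
)

```text
time_s: 2.45
position: [0.5065, 0.1383, 0.0543]
orientation: [3.138, 0.005, -0.069]
ft_force: [-0.5, -0.6, -0.2]
finger_gap: 0.0451
finger_force: 0.0
```

Request:
nudge_tcp(
  moves="0,0,0,0\n0,0,0,0\n0,0,0,0\n0,0,0,0",
  finger_gap=0,
  grip_n=25,
)

```text
time_s: 2.78
position: [0.5099, 0.1411, 0.0585]
orientation: [-3.141, -0.003, -0.068]
ft_force: [-0.2, 0.7, -0.8]
finger_gap: 0.0205
finger_force: 0.0
```

Request:
nudge_tcp(
  moves="0,-0.035,-0.135,0\n0,-0.078,-0.274,0\n0,-0.194,-0.532,0\n0,-0.35,-0.771,0\n0,-0.538,-0.984,0\n0,-0.756,-1.167,0\n0,-0.756,-1.167,0\n0,-0.756,-1.167,0",
)

```text
time_s: 3.45
position: [0.513, 0.2026, 0.1774]
orientation: [3.119, 0.003, -0.075]
ft_force: [-17.5, -38.8, 44.9]
finger_gap: 0.0096
finger_force: 30.1
```

Request:
nudge_tcp(
  moves="0,0,0,0\n0,0,0,0",
)

```text
time_s: 3.62
position: [0.5129, 0.2015, 0.1764]
orientation: [3.119, 0.004, -0.076]
ft_force: [-16.5, -37.6, 43.7]
finger_gap: 0.0095
finger_force: 30.2
```

```bash
python3 - <<'E'
from lib import *
o=env.get_obs();print(o['position'],o['ft_force'],o['finger_gap'])
a=env.grab_frame("scene");b=env.grab_frame("wrist")
cv2.imwrite("pics/s2.png",np.hstack([tile(a,250,120,260,260,400,400),tile(b,0,0,560,420,400,400)]))
E
```

```text
[0.51294248 0.20150167 0.17638245] [-16.46855636 -37.6386839   43.74249529] 0.009471551562496707
```

View pics/s2.png

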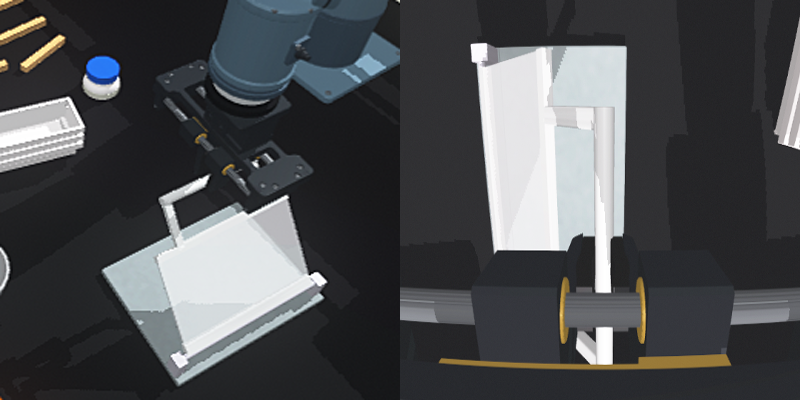

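The bar is caught only at the fingertips (gap 9.5 mm, radius off): the fingers had not finished closing. Regrip it at its centre: bar ≈ (0.513, 0.2015, 0.175).

To row units: 0.012 m is 0.12, 0.006 m is 0.06.

Request:
nudge_tcp(
  moves="0,0.06,0,0\n0,0.12,-0.04,0\n0,0.12,-0.04,0",
)

```text
time_s: 3.97
position: [0.513, 0.2001, 0.1794]
orientation: [3.136, -0.0, -0.07]
ft_force: [-5.1, -11.2, 14.2]
finger_gap: 0.0013
finger_force: 7.0
```

Request:
nudge_tcp(
  moves="0,0,0,0\n0,0,0,0\n0,0,0,0\n0,0,0,0\n0,0,0,0\n0,0,0,0",
  finger_gap=0.045,
)

```text
time_s: 4.47
position: [0.5128, 0.2048, 0.1773]
orientation: [-3.141, 0.0, -0.067]
ft_force: [-0.2, -1.0, -0.2]
finger_gap: 0.0393
finger_force: 0.0
```

```bash
python3 - <<'E'
from lib import *
print(delta([.513,.2015,.156],1.504))
E
```

```text
(array([0.0004, 0.0033, 0.0213]), np.float64(-3.468074079338024e-05))
```

```bash
python3 - <<'E'
from lib import *
a=env.grab_frame("scene");b=env.grab_frame("top")
cv2.imwrite("pics/s3.png",np.hstack([tile(a,320,210,100,100,400,400),tile(b,130,180,100,100,400,400)]))
H=np.array([.5186,.330,.035]);y=np.array([.067,.998,0])
for th in (.7,.75,.8,.85):
  for sgn in(-.06,.06):
    X=H-.19*np.cos(th)*y+np.array([0,0,.19*np.sin(th)])+sgn*np.array([.998,-.067,0])
    print(th,sgn,X.round(3),*[((proj(env.camera_model(n),X)-o)*4).round(0) for n,o in(("scene",(320,210)),("top",(130,180)))])
E
```

```text
0.7 -0.06 [0.449 0.189 0.157] [333.  55.] [155. 341.]
0.7 0.06 [0.569 0.181 0.157] [133. 151.] [175.  91.]
0.75 -0.06 [0.449 0.195 0.165] [345.  55.] [138. 340.]
0.75 0.06 [0.569 0.187 0.165] [143. 152.] [158.  89.]
0.8 -0.06 [0.45  0.202 0.171] [357.  55.] [120. 340.]
0.8 0.06 [0.57  0.194 0.171] [154. 153.] [141.  87.]
0.85 -0.06 [0.45  0.209 0.178] [370.  57.] [102. 339.]
0.85 0.06 [0.57  0.201 0.178] [165. 156.] [123.  84.]
```

View pics/s3.png

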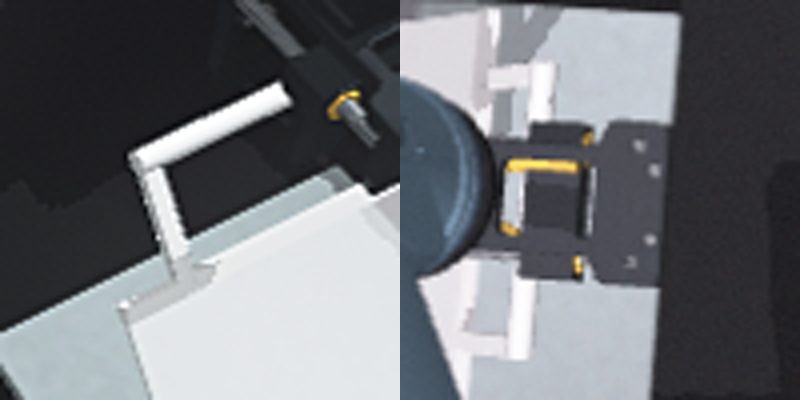

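Bar at θ≈0.79 → (0.510, 0.1975, 0.170). Descend over it and close with enough time.

To row units: 0.026 m is 0.26, 0.006 m is 0.06.

Request:
nudge_tcp(
  moves="0,0.06,0,0\n0,0.06,0.13,0\n0,0.06,0.26,0\n0,0.06,0.26,0",
)

```text
time_s: 4.9
position: [0.5111, 0.1972, 0.1494]
orientation: [3.14, 0.003, -0.068]
ft_force: [-0.7, 0.2, -0.1]
finger_gap: 0.0447
finger_force: 0.0
```

Request:
nudge_tcp(
  moves="0,0,0,0\n0,0,0,0\n0,0,0,0\n0,0,0,0\n0,0,0,0\n0,0,0,0\n0,0,0,0\n0,0,0,0",
  finger_gap=0,
  grip_n=40,
)

```text
time_s: 5.57
position: [0.5127, 0.198, 0.1518]
orientation: [3.141, -0.0, -0.068]
ft_force: [-1.9, -2.9, 5.5]
finger_gap: 0.01
finger_force: 39.1
```

To row units: -0.0475 m is -0.475, -0.035 m is -0.35.

Request:
nudge_tcp(
  moves="0,-0.11,-0.105,0\n0,-0.232,-0.196,0\n0,-0.35,-0.275,0\n0,-0.475,-0.344,0\n0,-0.475,-0.344,0",
)

```text
time_s: 5.98
position: [0.5165, 0.251, 0.1862]
orientation: [-3.136, -0.003, -0.063]
ft_force: [7.9, 6.9, -14.2]
finger_gap: 0.0093
finger_force: 40.7
```

Request:
nudge_tcp(
  moves="0,-0.13,-0.06,0\n0,-0.264,-0.11,0\n0,-0.4,-0.15,0\n0,-0.54,-0.179,0\n0,-0.68,-0.2,0\n0,-0.823,-0.207,0\n0,-0.965,-0.205,0\n0,-1.108,-0.192,0\n0,-1.25,-0.17,0\n0,-1.387,-0.133,0\n0,-1.512,-0.093,0\n0,-1.512,-0.093,0",
)

```text
time_s: 6.98
position: [0.5254, 0.398, 0.1929]
orientation: [3.14, 0.001, -0.065]
ft_force: [3.3, -3.4, -11.5]
finger_gap: 0.01
finger_force: 40.3
```

Request:
nudge_tcp(
  moves="0,0,0,0\n0,0,0,0\n0,0,0,0",
)

```text
time_s: 7.23
position: [0.5253, 0.3959, 0.1937]
orientation: [3.139, 0.002, -0.067]
ft_force: [3.4, -3.4, -16.0]
finger_gap: 0.0101
finger_force: 40.7
```

Request:
nudge_tcp(
  moves="0,0,0,0\n0,0,0,0\n0,0,0,0\n0,0,0,0\n0,0,0,0\n0,0,0,0",
  finger_gap=0.045,
)

```text
time_s: 7.73
position: [0.5259, 0.3975, 0.196]
orientation: [-3.14, -0.001, -0.067]
ft_force: [0.6, 0.1, -0.5]
finger_gap: 0.0446
finger_force: 0.0
```

Request:
nudge_tcp(
  moves="0,0,-0.3,0\n0,0,-0.6,0\n0,0,-0.6,0",
)

```text
time_s: 7.98
position: [0.528, 0.3993, 0.2616]
orientation: [-3.134, -0.007, -0.067]
ft_force: [1.3, 0.4, 1.2]
finger_gap: 0.0448
finger_force: 0.0
```

```bash
python3 - <<'E'
from lib import *
print(env.get_obs()['position'],delta([.598,-.074,.17],1.322))
E
```

```text
[0.52801689 0.39934396 0.26161903] (array([0.101 , 0.4682, 0.089 ]), np.float64(0.1815565313576526))
```

To row units: 0.46 m is 4.6, 0.43 m is 4.3, 0.18 rad is 1.8.

Request:
nudge_tcp(
  moves="0.1,0.3,0,0\n0.2,0.7,0,0\n0.3,1.1,0,0\n0.4,1.5,0,0\n0.5,1.9,0,0\n0.6,2.3,0,0\n0.7,2.7,0,0\n0.8,3.1,0,0\n0.9,3.5,0,0\n1,3.9,0,0.6\n1.01,4.3,0,1.2\n1.01,4.6,0.2,1.8",
  finger_gap=0.088,
)

```text
time_s: 8.98
position: [0.5984, -0.0733, 0.2387]
orientation: [-3.141, -0.008, -0.253]
ft_force: [2.3, -0.0, 0.6]
finger_gap: 0.0879
finger_force: 0.0
```

Request:
nudge_tcp(
  moves="0,0.08,0.2,0\n0,0.08,0.45,0\n0,0.08,0.7,0\n0,0.08,0.7,0\n0,0.08,0.7,0",
)

```text
time_s: 9.4
position: [0.5932, -0.0764, 0.1646]
orientation: [3.142, 0.002, -0.247]
ft_force: [-0.3, 0.5, 1.1]
finger_gap: 0.088
finger_force: 0.0
```

```bash
python3 - <<'E'
from lib import *
m=env.camera_model("wrist");im=env.grab_frame("wrist");cv2.imwrite("pics/w2.png",im)
print(delta([.598,-.074,.057],1.322))
u=np.array([np.cos(-.249),np.sin(-.249),0]);v=np.array([-u[1],u[0],0]);C=np.array([.598,-.074,.072])
for a,b in((78,34),(78,-34),(-78,34),(-78,-34)): print(a,b,proj(m,C+u*a/1e3+v*b/1e3).round(1))
E
```

```text
(array([ 0.0029, -0.0031,  0.109 ]), np.float64(0.002075018516748184))
78 34 [225.4  86.5]
78 -34 [330.4  86.6]
-78 34 [234.1 300.8]
-78 -34 [322.8 300.9]
```

View pics/w2.png

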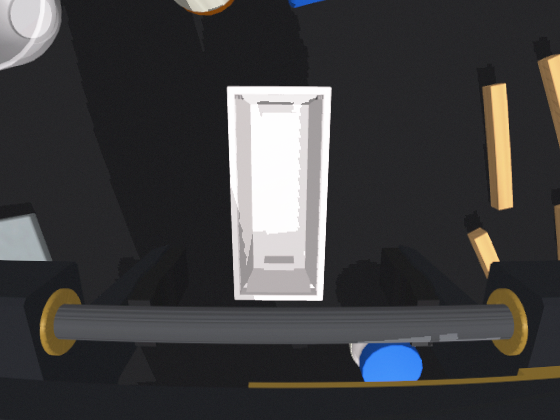

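Corners at (228,88),(330,88),(235,300),(323,300) agree with the prediction to ~1 mm. Descend, grip the top rim only, lift a little.

Request:
nudge_tcp(
  moves="0.02,-0.02,0.3,0\n0.02,-0.02,0.6,0\n0.02,-0.02,0.9,0\n0.02,-0.02,1.09,0\n0.02,-0.02,1.09,0\n0.02,-0.02,1.09,0",
)

```text
time_s: 9.95
position: [0.5972, -0.075, 0.0573]
orientation: [-3.141, -0.001, -0.247]
ft_force: [-0.1, 0.0, 0.4]
finger_gap: 0.0879
finger_force: 0.0
```

Request:
nudge_tcp(
  moves="0,0,0,0\n0,0,0,0\n0,0,0,0",
)

```text
time_s: 10.2
position: [0.5976, -0.0754, 0.058]
orientation: [-3.141, -0.003, -0.247]
ft_force: [0.6, 0.6, -0.0]
finger_gap: 0.0881
finger_force: 0.0
```

Request:
nudge_tcp(
  moves="0,0,0,0\n0,0,0,0\n0,0,0,0\n0,0,0,0\n0,0,0,0\n0,0,0,0",
  finger_gap=0.05,
  grip_n=25,
)

```text
time_s: 10.7
position: [0.5965, -0.0749, 0.0564]
orientation: [-3.141, -0.001, -0.247]
ft_force: [-0.1, 0.3, 4.7]
finger_gap: 0.0674
finger_force: 25.0
```

Request:
nudge_tcp(
  moves="0,0,-0.08,0\n0,0,-0.16,0\n0,0,-0.24,0\n0,0,-0.26,0\n0,0,-0.26,0",
)

```text
time_s: 11.12
position: [0.5968, -0.0756, 0.0832]
orientation: [-3.142, -0.002, -0.247]
ft_force: [0.8, -0.1, -1.1]
finger_gap: 0.0677
finger_force: 25.0
```

```bash
python3 - <<'E'
from lib import *
a=env.grab_frame("scene");b=env.grab_frame("wrist")
cv2.imwrite("pics/s4.png",np.hstack([tile(a,210,140,120,120,400,400),tile(b,140,0,280,280,400,400)]))
E
```

```text
(no output)
```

View pics/s4.png

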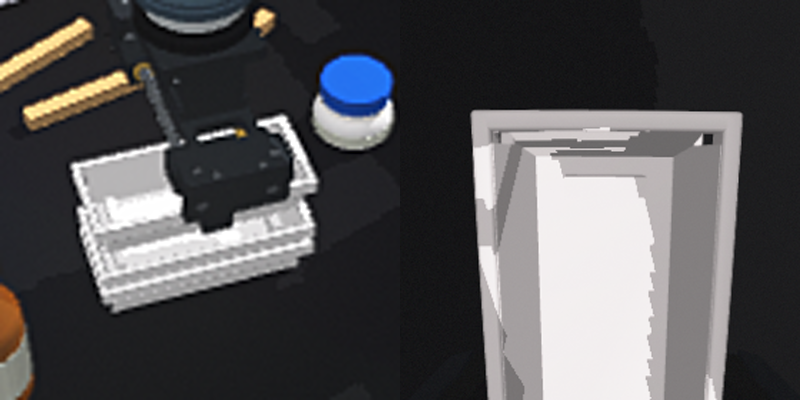

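Right crop and scene crop show tray_3 alone lifted, tray_2 left in the nest. Carry it to the base.

```bash
python3 - <<'E'
from lib import *
print(delta([.513,.245,.033],1.504))
E
```

```text
(array([-0.159 , -0.2904,  0.0491]), np.float64(-0.18050771926259968))
```

Request:
nudge_tcp(
  moves="0,0,-0.2,0\n0,0,-0.45,0\n-0.1,-0.2,-0.5,0\n-0.3,-0.5,-0.5,0\n-0.5,-0.85,-0.5,-0.3\n-0.7,-1.2,-0.5,-0.6\n-0.9,-1.55,-0.5,-0.9\n-1.1,-1.9,-0.5,-1.2\n-1.3,-2.25,-0.5,-1.5\n-1.45,-2.6,-0.5,-1.8\n-1.59,-2.9,-0.5,-1.8\n-1.59,-2.9,-0.5,-1.8",
)

```text
time_s: 12.22
position: [0.5098, 0.2541, 0.1323]
orientation: [-3.136, 0.001, -0.057]
ft_force: [0.0, 0.8, -0.3]
finger_gap: 0.0677
finger_force: 25.0
```

Request:
nudge_tcp(
  moves="0,0,0.2,0\n0,0,0.4,0\n0,0,0.6,0\n0,0,0.7,0\n0,0,0.7,0\n0,0,0.7,0",
)

```text
time_s: 12.72
position: [0.5128, 0.2446, 0.0619]
orientation: [3.141, 0.001, -0.067]
ft_force: [0.3, 0.5, -1.8]
finger_gap: 0.0678
finger_force: 25.0
```

```bash
python3 - <<'E'
from lib import *
print(delta([.513,.245,.032],1.504))
E
```

```text
(array([ 0.0003, -0.0004,  0.0299]), np.float64(-0.0004480821562378168))
```

To row units: 0.031 m is 0.31, 0.029 m is 0.29.

Request:
nudge_tcp(
  moves="0,0,0.12,0\n0,0,0.22,0\n0,0,0.27,0\n0,0,0.29,0\n0,0,0.31,0\n0,0,0.31,0\n0,0,0.31,0",
)

```text
time_s: 13.3
position: [0.5132, 0.245, 0.0313]
orientation: [-3.141, -0.0, -0.067]
ft_force: [0.0, -0.6, -1.1]
finger_gap: 0.0677
finger_force: 25.0
```

Request:
nudge_tcp(
  moves="0,0,0,0\n0,0,0,0\n0,0,0,0\n0,0,0,0\n0,0,0,0",
  finger_gap=0.086,
)

```text
time_s: 13.72
position: [0.5131, 0.2449, 0.0312]
orientation: [-3.141, -0.0, -0.067]
ft_force: [-0.7, 0.2, -0.4]
finger_gap: 0.0861
finger_force: 0.0
```

Request:
nudge_tcp(
  moves="0,0,-0.3,0\n0,0,-0.7,0\n0,0,-1.1,0\n0,0,-1.5,0\n0,0,-1.5,0\n0,0,-1.5,0\n0,0,-1.5,0",
)

```text
time_s: 14.3
position: [0.5126, 0.2444, 0.1807]
orientation: [3.141, 0.0, -0.067]
ft_force: [-0.5, 0.2, -1.1]
finger_gap: 0.0858
finger_force: 0.0
```

```bash
python3 - <<'E'
from lib import *
m=env.camera_model("wrist");cv2.imwrite("pics/w3.png",env.grab_frame("wrist"));t=env.grab_frame("top");cv2.imwrite("pics/t3.png",t)
C=np.array([.514,.245,.046]);u=np.array([np.cos(-.067),np.sin(-.067),0]);v=np.array([-u[1],u[0],0])
for n,f in(("wrist",m),("top",env.camera_model("top"))):
  print(n,[proj(f,C+u*a/1e3+v*b/1e3).round(1).tolist() for a,b in((78,34),(78,-34),(-78,34),(-78,-34))],[proj(f,C-[0,0,.036]+u*a/1e3+v*b/1e3).round(1).tolist() for a,b in((120,75),(120,-75),(-120,-75))])
print(env.get_obs()['position'])
cv2.imwrite("pics/w3c.png",np.hstack([tile(cv2.imread("pics/w3.png"),100,0,350,350,400,400),tile(t,340,150,150,150,400,400)]))
E
```

```text
wrist [[237.7, 93.5], [326.6, 93.5], [243.9, 278.7], [321.0, 278.6]] [[193.1, 44.3], [371.2, 44.1], [356.3, 299.0]]
top [[144.7, 197.3], [175.4, 199.0], [138.7, 269.4], [169.7, 271.5]] [[133.6, 179.8], [198.9, 183.2], [190.8, 291.4]]
[0.51196926 0.2441656  0.17948072]
```

View pics/w3c.png

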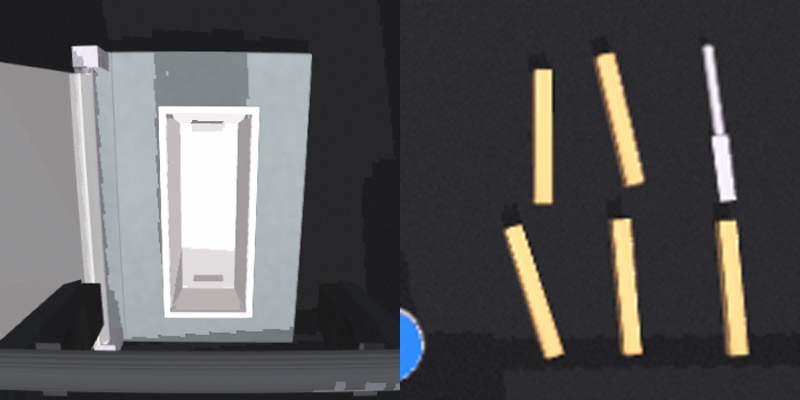

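Tray_3 corners at full-image (240,94),(327,94),(244,277),(320,277) match the prediction, so it stands centred. Sticks at crop centres A(143,136) B(219,119) C(133,291) D(226,286); now compute them.

```bash
cat > sticks.py <<'E'
from lib import *
T=env.camera_model("top")
f=lambda p:plane(T,(p[0]/2.6667+340,p[1]/2.6667+150),.012)
for n,a,b in [("A",(143,69),(143,204)),("B",(205,54),(233,184)),("C",(114,227),(153,355)),("D",(221,219),(232,354))]:
    P,Q=f(a),f(b);C=(P+Q)/2;d=P-Q;print(n,C.round(4),round(np.linalg.norm(d),4),"yaw",round(np.arctan2(d[1],d[0]),3), delta([C[0],C[1],.003],np.arctan2(d[1],d[0])+np.pi/2))
E
python3 sticks.py; python3 -c "
from plant import env;print(env.get_obs()['joints'].round(2))"
```

```text
A [ 0.583  -0.2694  0.012 ] 0.1121 yaw -0.033 (array([0.1058, 0.5074, 0.177 ]), np.float64(-0.03464339088253343))
B [ 0.5968 -0.3329  0.012 ] 0.1102 yaw 0.173 (array([0.1238, 0.5698, 0.1771]), np.float64(-0.2406036894424668))
C [ 0.4562 -0.2577  0.012 ] 0.1084 yaw 0.271 (array([-0.0215,  0.5042,  0.1774]), np.float64(-0.3385607289347723))
D [ 0.4589 -0.3341  0.012 ] 0.1101 yaw 0.049 (array([-0.0137,  0.5803,  0.1775]), np.float64(-0.1159270074004759))
[-0.28  0.49 -0.32  1.8   0.19  0.89 -2.33]
```

Units first: shifts go in units of 100 mm and turns go in units of 0.1 rad. So 0.43 m is 4.3, 0.06 m is 0.6, -0.035 rad is -0.35.

Request:
nudge_tcp(
  moves="0.1,0.3,0,0\n0.2,0.7,0,0\n0.3,1.1,0,0\n0.4,1.5,0,0\n0.5,1.9,0,0\n0.6,2.3,0,0\n0.7,2.7,0,0\n0.8,3.1,0,0\n0.9,3.5,0,0\n0.95,3.9,0,0\n1,4.3,0,-0.2\n1.04,4.65,0,-0.35",
  finger_gap=0.04,
)

```text
time_s: 15.4
position: [0.5842, -0.229, 0.1791]
orientation: [-3.141, 0.003, -0.033]
ft_force: [1.2, -0.4, -0.6]
finger_gap: 0.0398
finger_force: 0.0
```

Request:
nudge_tcp(
  moves="0.02,0.3,0,0\n0.02,0.42,0.3,0\n0.02,0.42,0.7,0\n0.02,0.42,1,0\n0.02,0.42,1.2,0\n0.02,0.42,1.2,0\n0.02,0.42,1.2,0",
)

```text
time_s: 15.98
position: [0.5847, -0.2674, 0.0591]
orientation: [-3.14, 0.004, -0.032]
ft_force: [0.8, -1.0, 0.4]
finger_gap: 0.0395
finger_force: 0.0
```

```bash
python3 - <<'E'
from lib import *
print(delta([.583,-.2694,.003],np.pi/2-.033))
m=env.camera_model("wrist");im=env.grab_frame("wrist");cv2.imwrite("pics/w4.png",im)
hsv=cv2.cvtColor(im,cv2.COLOR_BGR2HSV);k=cv2.inRange(hsv,(10,60,120),(30,255,255))
for c in cv2.findContours(k,0,2)[0]:
    if cv2.contourArea(c)>300: print(cv2.minAreaRect(c), cv2.boundingRect(c))
print([proj(m,X).round(1).tolist() for X in([.583,-.2694,.014],[.638,-.2712,.014],[.528,-.2676,.014])])
E
```

```text
(array([-0.0014,  0.0022,  0.0561]), np.float64(0.0011696200746871277))
((330.0, 365.0), (44.0, 406.0), 90.0) (127, 343, 407, 45)
((405.77056884765625, 324.5176086425781), (67.72300720214844, 22.47207260131836), 85.60128784179688) (393, 291, 25, 68)
((160.96176147460938, 324.4970703125), (23.008949279785156, 67.72300720214844), 4.39870548248291) (149, 291, 26, 68)
((286.5, 222.0), (170.0, 25.0), 90.0) (274, 137, 26, 171)
((394.9540710449219, 194.3756866455078), (168.85548400878906, 31.400466918945312), 81.02737426757812) (367, 110, 51, 171)
[[287.0, 234.0], [287.3, 137.1], [286.7, 316.7]]
```

To row units: 0.056 m is 0.56, -0.001 m is -0.01.

Request:
nudge_tcp(
  moves="-0.01,0.01,0.2,0\n-0.01,0.01,0.4,0\n-0.01,0.01,0.56,0\n-0.01,0.01,0.56,0\n-0.01,0.01,0.56,0",
)

```text
time_s: 16.45
position: [0.5853, -0.269, 0.0054]
orientation: [-3.142, 0.0, -0.032]
ft_force: [0.6, 0.8, 0.9]
finger_gap: 0.0403
finger_force: 0.0
```

Request:
nudge_tcp(
  moves="0,0,0,0\n0,0,0,0\n0,0,0,0\n0,0,0,0\n0,0,0,0\n0,0,0,0\n0,0,0,0",
  finger_gap=0,
  grip_n=20,
)

```text
time_s: 17.03
position: [0.5856, -0.2694, 0.0059]
orientation: [3.141, -0.001, -0.032]
ft_force: [-0.7, 0.2, 6.5]
finger_gap: 0.0142
finger_force: 20.0
```

Request:
nudge_tcp(
  moves="0,0,-0.3,0\n0,0,-0.6,0\n0,0,-1,0\n0,0,-1.4,0\n0,0,-1.4,0",
)

```text
time_s: 17.45
position: [0.5898, -0.2709, 0.1534]
orientation: [3.137, -0.012, -0.033]
ft_force: [1.1, -0.5, 0.4]
finger_gap: 0.0137
finger_force: 20.0
```

```bash
python3 - <<'E'
from lib import *
B=np.array([.513,.245]);u=np.array([np.cos(-.067),np.sin(-.067)])
for k in(.047,-.047): print((B+k*u).round(4),delta([*(B+k*u),.052],-.067))
E
```

```text
[0.5599 0.2419] (array([-0.0479, -0.5119,  0.0986]), np.float64(-1.5363940973518992))
[0.4661 0.2481] (array([-0.1418, -0.5152,  0.0974]), np.float64(-1.5363940973518992))
```

To row units: -0.47 m is -4.7, -0.43 m is -4.3, -1.32 rad is -13.2.

Request:
nudge_tcp(
  moves="0,-0.3,0,0\n-0.04,-0.7,0,-1.2\n-0.08,-1.1,0,-2.4\n-0.12,-1.5,0,-3.6\n-0.16,-1.9,0,-4.8\n-0.2,-2.3,0,-6\n-0.25,-2.7,0,-7.2\n-0.3,-3.1,0,-8.4\n-0.35,-3.5,0,-9.6\n-0.38,-3.9,0,-10.8\n-0.42,-4.3,0,-12\n-0.45,-4.7,0,-13.2",
)

```text
time_s: 18.45
position: [0.5547, 0.2038, 0.145]
orientation: [3.142, 0.0, 1.294]
ft_force: [0.5, -0.7, -0.2]
finger_gap: 0.0136
finger_force: 20.0
```

```bash
python3 - <<'E'
from lib import *
print(env.get_obs()['joints'].round(2),delta([.5599,.2419,.052],-.067))
E
```

```text
[-0.01  0.62 -0.58  1.75  0.42  0.9  -1.05] (array([ 0.0381, -0.0055,  0.093 ]), np.float64(-0.2102891221467169))
```

Request:
nudge_tcp(
  moves="0.2,-0.03,0,-1.1\n0.38,-0.055,0,-2.1\n0.38,-0.055,0.2,-2.1\n0.38,-0.055,0.5,-2.1\n0.38,-0.055,0.75,-2.1\n0.38,-0.055,0.75,-2.1\n0.38,-0.055,0.75,-2.1",
)

```text
time_s: 19.03
position: [0.5597, 0.2397, 0.0692]
orientation: [-3.139, 0.001, 1.498]
ft_force: [0.0, -0.2, 0.8]
finger_gap: 0.0139
finger_force: 20.0
```

```bash
python3 - <<'E'
from lib import *
print(env.get_obs()['joints'].round(2),delta([.5599,.2419,.052],-.067))
E
```

```text
[-0.08  0.76 -0.56  1.73  0.54  0.81 -0.97] (array([0.0023, 0.0001, 0.0172]), np.float64(-0.005856526917835225))
```

Request:
nudge_tcp(
  moves="0.01,0,0.08,-0.06\n0.01,0,0.14,-0.06\n0.01,0,0.18,-0.06\n0.01,0,0.18,-0.06\n0.01,0,0.18,-0.06",
)

```text
time_s: 19.45
position: [0.5609, 0.2411, 0.0524]
orientation: [3.141, -0.0, 1.504]
ft_force: [-0.4, 0.6, 0.4]
finger_gap: 0.0137
finger_force: 20.0
```

Request:
nudge_tcp(
  moves="0,0,0,0\n0,0,0,0\n0,0,0,0\n0,0,0,0",
  finger_gap=0.035,
)

```text
time_s: 19.78
position: [0.5608, 0.2411, 0.0523]
orientation: [3.141, -0.0, 1.504]
ft_force: [0.1, 0.6, -0.2]
finger_gap: 0.0345
finger_force: 0.0
```

Request:
nudge_tcp(
  moves="0,0,-0.3,0\n0,0,-0.7,0\n0,0,-1,0\n0,0,-1,0\n0,0,-1,0",
)

```text
time_s: 20.2
position: [0.5619, 0.2416, 0.154]
orientation: [3.138, -0.002, 1.504]
ft_force: [-0.3, -0.5, -0.5]
finger_gap: 0.0351
finger_force: 0.0
```

```bash
python3 - <<'E'
from lib import *
m=env.camera_model("wrist");im=env.grab_frame("wrist");cv2.imwrite("pics/w5.png",im);t=env.grab_frame("top");cv2.imwrite("pics/t5.png",t)
hsv=cv2.cvtColor(t,cv2.COLOR_BGR2HSV);k=cv2.inRange(hsv,(10,60,120),(30,255,255))
T=env.camera_model("top")
for c in cv2.findContours(k,0,2)[0]:
    if 60<cv2.contourArea(c)<2000:
        r=cv2.minAreaRect(c); print(r,[plane(T,r[0],z).round(4).tolist() for z in(.014,.06)])
print(env.get_obs()['position'],delta([.5968,-.3329,.003],np.pi/2+.173))
E
```

```text
((389.50006103515625, 259.0), (50.91266632080078, 7.273237705230713), 71.56504821777344) [[0.4563, -0.2562, 0.014], [0.4566, -0.2479, 0.06]]
((464.0984191894531, 257.58197021484375), (50.79055404663086, 8.0576810836792), 84.80557250976562) [[0.457, -0.4196, 0.014], [0.4573, -0.4044, 0.06]]
((424.37384033203125, 257.04638671875), (50.60210418701172, 7.978142738342285), 85.76361083984375) [[0.4595, -0.3324, 0.014], [0.4597, -0.3209, 0.06]]
((164.91851806640625, 212.03671264648438), (40.12791442871094, 7.114311695098877), 2.2906100749969482) [[0.5643, 0.2372, 0.014], [0.5601, 0.2246, 0.06]]
((421.964111328125, 194.2750244140625), (50.44498062133789, 8.11534309387207), 76.86598205566406) [[0.597, -0.3321, 0.014], [0.5914, -0.3206, 0.06]]
((296.0, 110.5), (25.0, 28.0), 90.0) [[0.7906, -0.0569, 0.014], [0.7767, -0.0571, 0.06]]
[0.56023033 0.2404866  0.15126673] (array([-0.5695,  0.0751,  0.1488]), np.float64(1.3306971440104474))
```

To row units: -0.15 m is -1.5, -0.47 m is -4.7, 1.3 rad is 13.

Request:
nudge_tcp(
  moves="-0.3,0,0,0\n-0.7,0.1,0,1\n-1.1,0.15,0,2.2\n-1.5,0.2,0,3.4\n-1.9,0.25,0,4.6\n-2.3,0.3,0,5.8\n-2.7,0.35,0,7\n-3.1,0.4,0,8.2\n-3.5,0.45,0,9.4\n-3.9,0.5,0,10.6\n-4.3,0.55,0,11.8\n-4.7,0.6,0,13",
  finger_gap=0.035,
)

```text
time_s: 21.3
position: [0.5877, -0.2337, 0.1503]
orientation: [-3.14, 0.003, 0.198]
ft_force: [0.2, -0.1, -0.2]
finger_gap: 0.035
finger_force: 0.0
```

```bash
python3 - <<'E'
from lib import *
print(delta([.5968,-.3326,.003],np.pi/2+.173))
E
```

```text
(array([-0.0101,  0.0989,  0.1472]), np.float64(0.02494193075086093))
```

Request:
nudge_tcp(
  moves="-0.03,0.3,0,0.25\n-0.06,0.65,0.1,0.25\n-0.1,0.98,0.3,0.25\n-0.1,0.98,0.65,0.25\n-0.1,0.98,0.9,0.25\n-0.1,0.98,0.9,0.25\n-0.1,0.98,0.9,0.25",
)

```text
time_s: 21.88
position: [0.5973, -0.3286, 0.0595]
orientation: [-3.138, 0.004, 0.179]
ft_force: [0.4, -0.9, 0.7]
finger_gap: 0.0348
finger_force: 0.0
```

```bash
python3 - <<'E'
from lib import *
print(delta([.5968,-.3326,.003],np.pi/2+.173))
m=env.camera_model("wrist");im=env.grab_frame("wrist")
hsv=cv2.cvtColor(im,cv2.COLOR_BGR2HSV);k=cv2.inRange(hsv,(10,60,120),(30,255,255))
for c in cv2.findContours(k,0,2)[0]:
    if cv2.contourArea(c)>1500: print(cv2.boundingRect(c))
d=.055*np.array([np.cos(.173),np.sin(.173),0]);C=np.array([.5968,-.3326,.014])
print([proj(m,X).round(1).tolist() for X in(C,C+d,C-d)])
E
```

```text
(array([-0.001 ,  0.0041,  0.0565]), np.float64(0.006352748224145444))
(114, 369, 410, 20)
[[290.4, 232.9], [291.6, 136.2], [289.4, 315.6]]
```

```bash
python3 - <<'E'
from lib import *
im=env.grab_frame("wrist");hsv=cv2.cvtColor(im,cv2.COLOR_BGR2HSV);k=cv2.inRange(hsv,(8,50,50),(35,255,255))
for c in cv2.findContours(k,0,2)[0]:
    if cv2.contourArea(c)>300: print(cv2.boundingRect(c),cv2.minAreaRect(c))
cv2.imwrite("pics/w6.png",im)
E
```

```text
(114, 361, 410, 28) ((318.5, 374.5), (409.0, 27.0), 0.0)
(382, 290, 25, 70) ((394.60223388671875, 324.52984619140625), (69.70423889160156, 22.362197875976562), 85.71085357666016)
(161, 290, 25, 70) ((172.34413146972656, 324.52642822265625), (22.395376205444336, 69.71711730957031), 4.39870548248291)
```

View pics/w6.png

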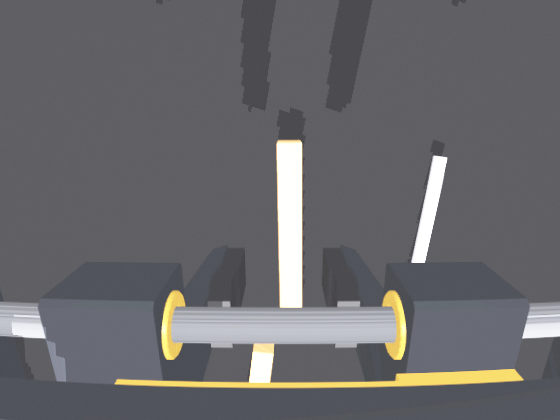

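Stick B is bright at (290,142)–(290,305), between the fingers, as predicted. Grip.

Request:
nudge_tcp(
  moves="-0.02,0.02,0.2,0.06\n-0.02,0.02,0.4,0.06\n-0.02,0.02,0.56,0.06\n-0.02,0.02,0.57,0.06\n-0.02,0.02,0.57,0.06",
)

```text
time_s: 22.4
position: [0.5976, -0.3318, 0.0053]
orientation: [-3.141, 0.0, 0.173]
ft_force: [0.6, -0.5, 0.4]
finger_gap: 0.0351
finger_force: 0.0
```

Request:
nudge_tcp(
  moves="0,0,0,0\n0,0,0,0\n0,0,0,0\n0,0,0,0\n0,0,0,0\n0,0,0,0\n0,0,0,0",
  finger_gap=0,
  grip_n=20,
)

```text
time_s: 22.98
position: [0.5983, -0.3325, 0.0063]
orientation: [3.141, -0.001, 0.173]
ft_force: [-0.5, -0.4, 5.8]
finger_gap: 0.0135
finger_force: 20.0
```

Request:
nudge_tcp(
  moves="0,0,-0.3,0\n0,0,-0.6,0\n0,0,-1,0\n0,0,-1.4,0\n0,0,-1.4,0",
)

```text
time_s: 23.4
position: [0.6022, -0.3343, 0.1541]
orientation: [3.134, -0.011, 0.172]
ft_force: [2.5, -0.7, 0.5]
finger_gap: 0.0135
finger_force: 20.0
```

```bash
python3 - <<'E'
from lib import *
print(delta([.4661,.2471,.052],-.067))
E
```

```text
(array([-0.0355, -0.5969,  0.0971]), np.float64(-1.3314981177497192))
```

To row units: -0.47 m is -4.7, -0.43 m is -4.3, -1.2 rad is -12.

Request:
nudge_tcp(
  moves="0,-0.3,0,0\n-0.03,-0.7,0,-1\n-0.05,-1.1,0,-2\n-0.08,-1.5,0,-3\n-0.1,-1.9,0,-4\n-0.13,-2.3,0,-5\n-0.15,-2.7,0,-6\n-0.18,-3.1,0,-7.2\n-0.21,-3.5,0,-8.4\n-0.24,-3.9,0,-9.6\n-0.27,-4.3,0,-10.8\n-0.3,-4.7,0,-12",
)

```text
time_s: 24.4
position: [0.4865, 0.1272, 0.1453]
orientation: [3.141, -0.0, 1.378]
ft_force: [1.4, 0.2, -0.4]
finger_gap: 0.0133
finger_force: 20.0
```

```bash
python3 - <<'E'
from lib import *
print(env.get_obs()['position'],env.get_obs()['finger_gap'],delta([.4661,.2471,.052],-.067))
E
```

```text
[0.4864636  0.1272333  0.14526339] 0.013298773021631825 (array([ 0.1138, -0.043 ,  0.0932]), np.float64(-0.12542528979389056))
```

To row units: 0.112 m is 1.12, 0.076 m is 0.76, -0.125 rad is -1.25.

Request:
nudge_tcp(
  moves="0.38,-0.14,0,-0.6\n0.76,-0.29,0,-1.2\n1.12,-0.43,0,-1.25\n1.12,-0.43,0.2,-1.25\n1.12,-0.43,0.5,-1.25\n1.12,-0.43,0.75,-1.25\n1.12,-0.43,0.75,-1.25\n1.12,-0.43,0.75,-1.25",
)

```text
time_s: 25.07
position: [0.4662, 0.2436, 0.0695]
orientation: [-3.139, 0.001, 1.498]
ft_force: [0.1, 1.3, 0.2]
finger_gap: 0.0134
finger_force: 20.0
```

```bash
python3 - <<'E'
from lib import *
print(delta([.4661,.2471,.052],-.067))
E
```

```text
(array([ 0.0035, -0.0003,  0.0175]), np.float64(-0.005729254001611839))
```

Request:
nudge_tcp(
  moves="0.02,0,0.08,-0.06\n0.02,0,0.14,-0.06\n0.02,0,0.18,-0.06\n0.02,0,0.18,-0.06\n0.02,0,0.18,-0.06",
)

```text
time_s: 25.48
position: [0.4674, 0.246, 0.0524]
orientation: [3.141, -0.0, 1.504]
ft_force: [0.3, -0.5, 0.2]
finger_gap: 0.0139
finger_force: 20.0
```

Request:
nudge_tcp(
  moves="0,0,0,0\n0,0,0,0\n0,0,0,0\n0,0,0,0",
  finger_gap=0.035,
)

```text
time_s: 25.82
position: [0.4672, 0.2459, 0.0522]
orientation: [3.141, -0.0, 1.504]
ft_force: [-0.6, 0.3, -0.8]
finger_gap: 0.0343
finger_force: 0.0
```

Request:
nudge_tcp(
  moves="0,0,-0.3,0\n0,0,-0.7,0\n0,0,-1.1,0\n0,0,-1.2,0\n0,0,-1.2,0",
)

```text
time_s: 26.23
position: [0.4691, 0.2471, 0.1754]
orientation: [3.136, -0.003, 1.503]
ft_force: [-0.6, 0.0, -0.4]
finger_gap: 0.0349
finger_force: 0.0
```

```bash
python3 - <<'E'
from lib import *
print(delta([.598,-.0745,.17],1.322))
E
```

```text
(array([-0.3122,  0.1502,  0.0053]), np.float64(-1.3894183011445724))
```

To row units: -0.3 m is -3, -0.2 m is -2, 1.42 rad is 14.2.

Request:
nudge_tcp(
  moves="-0.2,0.1,0,1\n-0.5,0.2,0,2.2\n-0.8,0.4,0,3.4\n-1.1,0.55,0,4.6\n-1.4,0.7,0,5.8\n-1.7,0.8,0,7\n-2,0.95,0,8.2\n-2.3,1.1,0,9.4\n-2.6,1.2,0,10.6\n-2.8,1.35,0,11.8\n-3,1.45,0,13\n-3.12,1.5,0,14.2",
  finger_gap=0.088,
)

```text
time_s: 27.23
position: [0.5959, -0.0789, 0.1703]
orientation: [3.14, 0.002, 0.075]
ft_force: [-0.7, 0.8, -0.1]
finger_gap: 0.0883
finger_force: 0.0
```

Request:
nudge_tcp(
  moves="0,0,0,1.2\n0,0,0,2.4\n0,0,0,3.33\n0,0,0,3.33\n0,0,0,3.33",
)

```text
time_s: 27.65
position: [0.5952, -0.0754, 0.1709]
orientation: [3.141, 0.002, -0.246]
ft_force: [-0.4, 0.8, -0.0]
finger_gap: 0.0878
finger_force: 0.0
```

```bash
python3 - <<'E'
from lib import *
print(env.get_obs()['position'],env.get_obs()['orientation'],delta([.598,-.0745,.039],1.322))
m=env.camera_model("wrist");im=env.grab_frame("wrist");cv2.imwrite("pics/w7.png",im)
t=env.grab_frame("top");s=env.grab_frame("scene")
a=np.hstack([tile(im,100,0,400,300),tile(s,310,225,160,120)]);b=np.hstack([tile(t,90,160,160,120),tile(s,220,165,100,75)])
cv2.imwrite("pics/c7.png",np.vstack([a,b]))
u=np.array([np.cos(-.249),np.sin(-.249),0]);v=np.array([-u[1],u[0],0]);C=np.array([.598,-.0745,.054])
print([((proj(m,C+u*a/1e3+v*b/1e3)-(100,0))).round(1).tolist() for a,b in((78,34),(78,-34),(-78,34),(-78,-34))])
B=np.array([.513,.245,.06]);u=np.array([np.cos(-.067),np.sin(-.067),0]);v=np.array([-u[1],u[0],0])
T=env.camera_model("top")
print([((proj(T,B+u*a/1e3+v*b/1e3)-(90,160))*2.5+(0,300)).round(1).tolist() for a in (47,-47) for b in(55,-55)])
E
```

```text
[ 0.59521926 -0.07541395  0.17086975] [ 3.14052143e+00  1.78615091e-03 -2.46047823e-01] (array([ 0.0027, -0.0017,  0.1319]), np.float64(0.0027504167981322603))
[[133.4, 90.6], [228.5, 90.8], [140.0, 287.2], [221.7, 287.3]]
[[104.9, 426.9], [230.7, 434.2], [95.4, 536.8], [222.1, 545.1]]
```

View pics/c7.png

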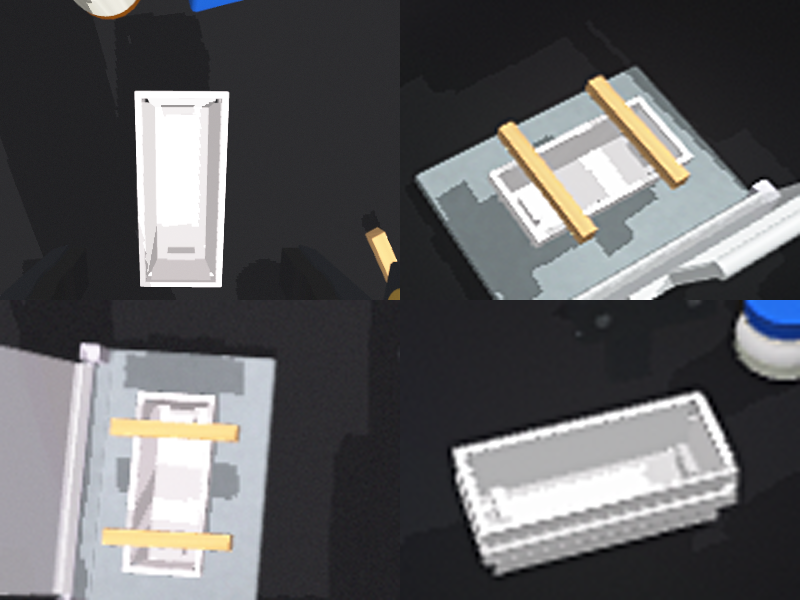

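Tray_2's rim matches the prediction (crop (135,92)…(221,286)); both sticks lie across tray_3, square, about 6 mm off centre: fine. Pick tray_2 at z 0.039.

To row units: -0.001 m is -0.01, 0.131 m is 1.31.

Request:
nudge_tcp(
  moves="0.02,-0.01,0.3,0\n0.02,-0.01,0.6,0\n0.02,-0.01,0.9,0\n0.02,-0.01,1.2,0\n0.02,-0.01,1.31,0\n0.02,-0.01,1.31,0\n0.02,-0.01,1.31,0",
)

```text
time_s: 28.38
position: [0.5984, -0.0749, 0.0415]
orientation: [-3.141, 0.0, -0.249]
ft_force: [0.1, 0.7, 0.5]
finger_gap: 0.088
finger_force: 0.0
```

Request:
nudge_tcp(
  moves="0,0,0,0\n0,0,0,0\n0,0,0,0\n0,0,0,0\n0,0,0,0\n0,0,0,0\n0,0,0,0",
  finger_gap=0.05,
  grip_n=25,
)

```text
time_s: 28.97
position: [0.5993, -0.0749, 0.0426]
orientation: [-3.141, -0.002, -0.249]
ft_force: [0.1, 1.1, 7.6]
finger_gap: 0.0673
finger_force: 25.0
```

Request:
nudge_tcp(
  moves="0,0,-0.08,0\n0,0,-0.16,0\n0,0,-0.24,0\n0,0,-0.26,0\n0,0,-0.26,0",
)

```text
time_s: 29.38
position: [0.5988, -0.075, 0.0682]
orientation: [-3.141, -0.002, -0.249]
ft_force: [0.1, -0.7, -1.4]
finger_gap: 0.0673
finger_force: 25.0
```

```bash
python3 - <<'E'
from lib import *
a=env.grab_frame("scene")
cv2.imwrite("pics/s8.png",tile(a,210,140,120,120,500,500))
print(delta([.513,.245,.083],1.504))
E
```

```text
(array([-0.1616, -0.2891, -0.0155]), np.float64(-0.18241798864028347))
```

View pics/s8.png

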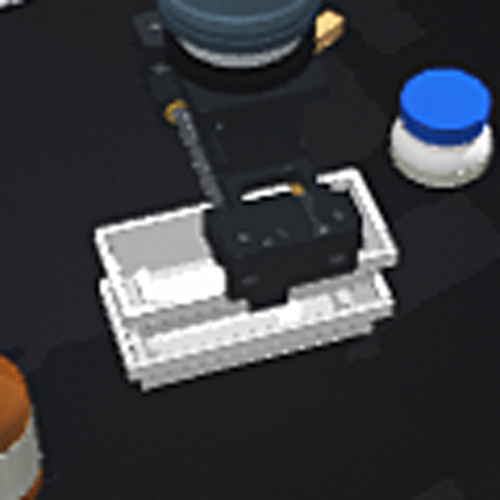

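Tray_2 rises alone, tray_1 stays on the bench. Carry.

To row units: -0.12 m is -1.2, -0.08 m is -0.8, -0.12 rad is -1.2.

Request:
nudge_tcp(
  moves="0,0,-0.3,0\n0,0,-0.6,0\n-0.1,-0.2,-0.8,0\n-0.3,-0.5,-0.8,0\n-0.5,-0.85,-0.8,-0.3\n-0.7,-1.2,-0.8,-0.6\n-0.9,-1.55,-0.8,-0.9\n-1.1,-1.9,-0.8,-1.2\n-1.3,-2.25,-0.8,-1.5\n-1.45,-2.6,-0.8,-1.82\n-1.61,-2.89,-0.8,-1.82\n-1.61,-2.89,-0.8,-1.82",
)

```text
time_s: 30.43
position: [0.5098, 0.254, 0.1472]
orientation: [-3.136, 0.002, -0.057]
ft_force: [0.3, 0.8, -0.7]
finger_gap: 0.0673
finger_force: 25.0
```

Request:
nudge_tcp(
  moves="0,0,0.1,0\n0,0,0.25,0\n0,0,0.35,0\n0,0,0.35,0\n0,0,0.35,0",
)

```text
time_s: 30.85
position: [0.5131, 0.2433, 0.1111]
orientation: [3.14, 0.002, -0.069]
ft_force: [-0.1, -0.5, -0.7]
finger_gap: 0.0679
finger_force: 25.0
```

```bash
python3 - <<'E'
from lib import *
print(env.get_obs()['finger_gap'],delta([.513,.245,.084],1.504))
E
```

```text
0.06787392419465198 (array([-0.0001, -0.0017,  0.0271]), np.float64(-0.0020333403834063013))
```

Request:
nudge_tcp(
  moves="0,-0.01,0.1,0\n0,-0.01,0.18,0\n0,-0.01,0.22,0\n0,-0.01,0.24,0\n0,-0.01,0.26,0\n0,-0.01,0.27,0\n0,-0.01,0.27,0",
)

```text
time_s: 31.43
position: [0.5134, 0.2459, 0.0851]
orientation: [-3.142, 0.0, -0.067]
ft_force: [0.5, -0.1, -1.1]
finger_gap: 0.068
finger_force: 25.0
```

Request:
nudge_tcp(
  moves="0,0,0,0\n0,0,0,0",
)

```text
time_s: 31.6
position: [0.5136, 0.2459, 0.0854]
orientation: [-3.141, -0.0, -0.067]
ft_force: [-0.4, 0.6, -1.3]
finger_gap: 0.0677
finger_force: 25.0
```

To row units: 0.002 m is 0.02, 0.001 m is 0.01.

Request:
nudge_tcp(
  moves="0,0,0.01,0\n0,0,0.02,0\n0,0,0.02,0\n0,0,0.02,0",
)

```text
time_s: 31.93
position: [0.5138, 0.246, 0.0846]
orientation: [-3.142, -0.001, -0.067]
ft_force: [-3.3, -1.4, 11.8]
finger_gap: 0.0677
finger_force: 25.0
```

Request:
nudge_tcp(
  moves="0,0,0,0\n0,0,0,0\n0,0,0,0\n0,0,0,0\n0,0,0,0",
  finger_gap=0.086,
)

```text
time_s: 32.35
position: [0.5134, 0.2458, 0.083]
orientation: [3.141, 0.0, -0.067]
ft_force: [0.1, -0.1, -0.7]
finger_gap: 0.086
finger_force: 0.0
```

Request:
nudge_tcp(
  moves="0,0,-0.3,0\n0,0,-0.7,0\n0,0,-1,0\n0,0,-1.2,0\n0,0,-1.2,0\n0,0,-1.2,0",
)

```text
time_s: 32.85
position: [0.514, 0.246, 0.2039]
orientation: [-3.141, -0.002, -0.067]
ft_force: [0.8, -0.9, -1.6]
finger_gap: 0.0862
finger_force: 0.0
```

```bash
python3 - <<'E'
from lib import *
m=env.camera_model("wrist");im=env.grab_frame("wrist");cv2.imwrite("pics/w9.png",im)
s=env.grab_frame("scene");t=env.grab_frame("top")
cv2.imwrite("pics/t9.png",t);cv2.imwrite("pics/s9.png",s)
C=np.array([.513,.245,.096]);u=np.array([np.cos(-.067),np.sin(-.067),0]);v=np.array([-u[1],u[0],0])
for n in("wrist","top","scene"):
  f=env.camera_model(n) if n!="wrist" else m
  print(n,[proj(f,C+u*a/1e3+v*b/1e3).round(1).tolist() for a,b in((78,34),(78,-34),(-78,34),(-78,-34))])
k=cv2.inRange(cv2.cvtColor(t,cv2.COLOR_BGR2HSV),(10,60,120),(30,255,255));T=env.camera_model("top")
for c in cv2.findContours(k,0,2)[0]:
    if 60<cv2.contourArea(c)<2000:
        r=cv2.minAreaRect(c); print(r,plane(T,r[0],.012).round(4).tolist())
print(env.get_obs()['position'],delta([.4562,-.2567,.003],np.pi/2+.271))
E
```

```text
wrist [[235.8, 95.9], [333.9, 95.8], [242.9, 297.0], [326.7, 296.9]]
top [[137.3, 194.9], [169.4, 196.6], [130.8, 270.5], [163.3, 272.7]]
scene [[370.5, 308.0], [349.0, 279.7], [434.4, 273.0], [411.3, 248.0]]
((173.97967529296875, 256.2842712402344), (16.386821746826172, 6.5547285079956055), 4.085616588592529) [0.4662, 0.216, 0.012]
((389.50006103515625, 259.0), (50.91266632080078, 7.273237705230713), 71.56504821777344) [0.4563, -0.2565, 0.012]
((464.1154479980469, 257.5769348144531), (50.80826950073242, 8.099868774414062), 85.03025817871094) [0.457, -0.4203, 0.012]
((424.4264221191406, 257.0440979003906), (50.61968994140625, 7.899739742279053), 85.60128784179688) [0.4595, -0.333, 0.012]
((177.5, 212.5), (7.0, 15.0), 90.0) [0.5632, 0.2092, 0.012]
((296.04705810546875, 110.38822174072266), (28.070920944213867, 25.77002716064453), 4.398705005645752) [0.7914, -0.057, 0.012]
[0.51253262 0.24526369 0.20151804] (array([-0.0221,  0.5043,  0.1993]), np.float64(-0.33813264863666115))
```

```bash
python3 - <<'E'
from lib import *
im=cv2.imread("pics/w9.png");g=cv2.cvtColor(im,cv2.COLOR_BGR2GRAY).astype(int)
for r in (110,200,285): 
    d=np.abs(np.diff(g[r,190:380]));print(r,[(190+i,int(d[i])) for i in np.where(d>25)[0]])
for c in (260,285,310):
    d=np.abs(np.diff(g[60:320,c]));print(c,[(60+i,int(d[i])) for i in np.where(d>25)[0]])
E
```

```text
110 [(np.int64(192), 32), (np.int64(194), 37), (np.int64(229), 33), (np.int64(235), 113), (np.int64(243), 42), (np.int64(252), 42), (np.int64(315), 41), (np.int64(316), 32), (np.int64(324), 42), (np.int64(325), 31), (np.int64(332), 61), (np.int64(364), 38), (np.int64(365), 91)]
200 [(np.int64(197), 37), (np.int64(199), 38), (np.int64(238), 87), (np.int64(244), 31), (np.int64(245), 36), (np.int64(257), 47), (np.int64(309), 97), (np.int64(321), 43), (np.int64(322), 40), (np.int64(328), 28), (np.int64(329), 48), (np.int64(359), 60), (np.int64(360), 53)]
285 [(np.int64(190), 58), (np.int64(195), 34), (np.int64(202), 27), (np.int64(203), 31), (np.int64(213), 35), (np.int64(220), 33), (np.int64(227), 36), (np.int64(241), 98), (np.int64(247), 30), (np.int64(248), 62), (np.int64(249), 40), (np.int64(253), 67), (np.int64(313), 37), (np.int64(318), 31), (np.int64(319), 58), (np.int64(325), 103), (np.int64(326), 28), (np.int64(353), 39), (np.int64(354), 31)]
260 [(np.int64(95), 88), (np.int64(97), 28), (np.int64(267), 43), (np.int64(291), 44), (np.int64(292), 43), (np.int64(296), 30), (np.int64(297), 187)]
285 [(np.int64(95), 85), (np.int64(97), 32), (np.int64(110), 105), (np.int64(112), 50), (np.int64(113), 36), (np.int64(120), 26), (np.int64(255), 30), (np.int64(262), 31), (np.int64(268), 26), (np.int64(291), 38), (np.int64(292), 49), (np.int64(296), 27), (np.int64(297), 200)]
310 [(np.int64(95), 75), (np.int64(97), 37), (np.int64(291), 29), (np.int64(292), 54), (np.int64(296), 28), (np.int64(297), 197)]
```

Request:
nudge_tcp(
  moves="0,0.3,0,0\n0,0.7,0,-0.3\n-0.04,1.1,0,-0.6\n-0.07,1.5,0,-1\n-0.1,1.9,0,-1.4\n-0.13,2.3,0,-1.8\n-0.16,2.7,0,-2.2\n-0.18,3.1,0,-2.6\n-0.2,3.5,0,-3\n-0.22,3.9,0,-3.38\n-0.22,4.3,0,-3.38\n-0.22,4.7,0.1,-3.38",
  finger_gap=0.035,
)

```text
time_s: 34.0
position: [0.4597, -0.2237, 0.1932]
orientation: [3.141, -0.001, 0.271]
ft_force: [0.6, -1.3, 0.1]
finger_gap: 0.035
finger_force: 0.0
```

```bash
python3 - <<'E'
from lib import *
print(delta([.4562,-.2567,.003],np.pi/2+.271))
E
```

```text
(array([-0.0123,  0.0307,  0.1902]), np.float64(-7.977153450111629e-05))
```

Tray_2 rim edges (cols 235–333, rows 95–297) coincide with prediction: level, at 96 mm. On to stick C.

To row units: 0.13 m is 1.3, 0.11 m is 1.1.

Request:
nudge_tcp(
  moves="-0.12,0.3,0,0\n-0.12,0.3,0.3,0\n-0.12,0.3,0.7,0\n-0.12,0.3,1.1,0\n-0.12,0.3,1.3,0\n-0.12,0.3,1.3,0\n-0.12,0.3,1.3,0",
)

```text
time_s: 34.58
position: [0.4552, -0.2529, 0.0617]
orientation: [-3.139, 0.003, 0.271]
ft_force: [-1.0, -0.4, 0.3]
finger_gap: 0.0348
finger_force: 0.0
```

```bash
python3 - <<'E'
from lib import *
print(delta([.4562,-.2567,.0035],np.pi/2+.271))
m=env.camera_model("wrist");im=env.grab_frame("wrist");cv2.imwrite("pics/w10.png",im)
g=cv2.cvtColor(im,cv2.COLOR_BGR2GRAY).astype(int)
for r in (170,230): 
    d=np.diff(g[r,200:380]);print(r,[(200+int(i),int(d[i])) for i in np.where(abs(d)>30)[0]])
d=.055*np.array([np.cos(.271),np.sin(.271),0]);C=np.array([.4562,-.2567,.014])
print([proj(m,X).round(1).tolist() for X in(C,C+d,C-d)])
E
```

```text
(array([0.0001, 0.004 , 0.0582]), np.float64(0.00016129956001531554))
170 [(277, 80), (278, 98), (302, -73), (303, -119)]
230 [(278, 67), (279, 112), (302, -54), (303, -145)]
[[290.4, 229.8], [290.9, 133.7], [289.9, 312.1]]
```

Request:
nudge_tcp(
  moves="0,0.02,0.2,0\n0,0.02,0.4,0\n0,0.02,0.57,0\n0,0.02,0.585,0\n0,0.02,0.585,0",
)

```text
time_s: 35.05
position: [0.4575, -0.2559, 0.0055]
orientation: [3.141, -0.001, 0.271]
ft_force: [-0.0, 0.1, 0.6]
finger_gap: 0.0351
finger_force: 0.0
```

Request:
nudge_tcp(
  moves="0,0,0,0\n0,0,0,0\n0,0,0,0\n0,0,0,0\n0,0,0,0\n0,0,0,0\n0,0,0,0",
  finger_gap=0,
  grip_n=20,
)

```text
time_s: 35.63
position: [0.4577, -0.2561, 0.0057]
orientation: [3.14, -0.001, 0.271]
ft_force: [-0.8, 0.4, 7.1]
finger_gap: 0.0139
finger_force: 20.0
```

Request:
nudge_tcp(
  moves="0,0,-0.3,0\n0,0,-0.7,0\n0,0,-1.1,0\n0,0,-1.5,0\n0,0,-1.7,0\n0,0,-1.7,0",
)

```text
time_s: 36.13
position: [0.4598, -0.2571, 0.1799]
orientation: [3.135, -0.007, 0.271]
ft_force: [0.1, 0.2, -0.9]
finger_gap: 0.0135
finger_force: 20.0
```

```bash
python3 - <<'E'
from lib import *
for X in([.5603,.244,.103],[.4665,.249,.103]):print(delta(X,-.067))
E
```

```text
(array([ 0.2302, -0.4565,  0.0755]), np.float64(-1.2332936670870456))
(array([ 0.1412, -0.4864,  0.0747]), np.float64(-1.2332936670870456))
```

To row units: -0.42 m is -4.2, -0.385 m is -3.85, -1.233 rad is -12.33.

Request:
nudge_tcp(
  moves="0.15,-0.3,0,0\n0.35,-0.65,0,-1.2\n0.55,-1.05,0,-2.4\n0.7,-1.4,0,-3.6\n0.9,-1.75,0,-4.8\n1.05,-2.1,0,-6\n1.25,-2.45,0,-7.2\n1.4,-2.8,0,-8.4\n1.6,-3.15,0,-9.6\n1.75,-3.5,0,-10.8\n1.95,-3.85,0,-12\n2.1,-4.2,0,-12.33",
)

```text
time_s: 37.13
position: [0.5469, 0.2067, 0.1736]
orientation: [-3.141, 0.0, 1.51]
ft_force: [0.4, 0.4, 0.0]
finger_gap: 0.0137
finger_force: 20.0
```

```bash
python3 - <<'E'
from lib import *
print(env.get_obs()['finger_gap'],delta([.5603,.244,.102],-.067))
E
```

```text
0.013651454736098658 (array([0.038 , 0.0112, 0.0716]), np.float64(0.005758509020011404))
```

To row units: 0.071 m is 0.71, 0.07 m is 0.7, 0.006 rad is 0.06.

Request:
nudge_tcp(
  moves="0.2,0.06,0,0\n0.37,0.11,0,0.06\n0.37,0.11,0.2,0.06\n0.37,0.11,0.45,0.06\n0.37,0.11,0.6,0.06\n0.37,0.11,0.66,0.06\n0.37,0.11,0.7,0.06\n0.37,0.11,0.71,0.06\n0.37,0.11,0.71,0.06\n0.37,0.11,0.71,0.06",
)

```text
time_s: 37.97
position: [0.561, 0.2417, 0.1045]
orientation: [3.14, -0.001, 1.498]
ft_force: [0.2, -0.3, -0.1]
finger_gap: 0.0136
finger_force: 20.0
```

Request:
nudge_tcp(
  moves="0,0,0,0\n0,0,0,0\n0,0,0,0\n0,0,0,0",
  finger_gap=0.035,
)

```text
time_s: 38.3
position: [0.5606, 0.2415, 0.104]
orientation: [3.141, -0.0, 1.498]
ft_force: [-0.2, 0.3, -0.9]
finger_gap: 0.0347
finger_force: 0.0
```

Request:
nudge_tcp(
  moves="0,0,-0.3,0\n0,0,-0.7,0\n0,0,-0.9,0\n0,0,-0.9,0\n0,0,-0.9,0",
)

```text
time_s: 38.72
position: [0.561, 0.2417, 0.1948]
orientation: [3.139, -0.001, 1.498]
ft_force: [-0.4, -0.5, -0.4]
finger_gap: 0.0347
finger_force: 0.0
```

```bash
python3 - <<'E'
from lib import *
print(env.get_obs()['position'],delta([.4592,-.333,.0035],np.pi/2+.06))
E
```

```text
[0.56104686 0.24168002 0.19481688] (array([-0.5808, -0.0601,  0.1906]), np.float64(1.4377090783621456))
```

Request:
nudge_tcp(
  moves="-0.3,0,0,0\n-0.7,0,0,1.2\n-1.1,-0.05,0,2.4\n-1.5,-0.1,0,3.6\n-1.9,-0.15,0,4.8\n-2.3,-0.2,0,6\n-2.7,-0.25,0,7.2\n-3.1,-0.3,0,8.4\n-3.5,-0.35,0,9.6\n-3.9,-0.4,0,10.8\n-4.3,-0.45,0,12\n-4.7,-0.5,0,13.2",
)

```text
time_s: 39.72
position: [0.4744, -0.2254, 0.1922]
orientation: [-3.141, 0.002, 0.172]
ft_force: [-0.1, 0.0, 0.8]
finger_gap: 0.0351
finger_force: 0.0
```

```bash
python3 - <<'E'
from lib import *
print(delta([.4592,-.333,.0035],np.pi/2+.05))
E
```

```text
(array([-0.0329,  0.1036,  0.1887]), np.float64(0.1217017874950308))
```

To row units: 0.13 m is 1.3, 0.11 m is 1.1, 0.122 rad is 1.22.

Request:
nudge_tcp(
  moves="-0.12,0.35,0,0.6\n-0.24,0.7,0,1.22\n-0.33,1.03,0,1.22\n-0.33,1.03,0.3,1.22\n-0.33,1.03,0.7,1.22\n-0.33,1.03,1.1,1.22\n-0.33,1.03,1.3,1.22\n-0.33,1.03,1.3,1.22\n-0.33,1.03,1.3,1.22",
)

```text
time_s: 40.47
position: [0.4605, -0.3301, 0.062]
orientation: [-3.139, 0.004, 0.056]
ft_force: [0.4, 1.4, 0.7]
finger_gap: 0.0353
finger_force: 0.0
```

```bash
python3 - <<'E'
from lib import *
print(delta([.4592,-.333,.0035],np.pi/2+.05))
m=env.camera_model("wrist");im=env.grab_frame("wrist")
g=cv2.cvtColor(im,cv2.COLOR_BGR2GRAY).astype(int)
for r in (170,200,230): 
    d=np.diff(g[r,200:380]);print(r,[(200+int(i),int(d[i])) for i in np.where(abs(d)>30)[0]])
d=.055*np.array([np.cos(.05),np.sin(.05),0]);C=np.array([.4592,-.333,.014])
print([proj(m,X).round(1).tolist() for X in(C,C+d,C-d)])
E
```

```text
(array([-0.0013,  0.003 ,  0.0585]), np.float64(0.005950267181542124))
170 [(277, 81), (278, 108), (302, -92), (303, -89)]
200 [(277, 73), (278, 104), (302, -168)]
230 [(277, 72), (278, 114), (301, -97), (302, -86)]
[[288.4, 232.0], [289.3, 136.5], [287.5, 313.9]]
```

Request:
nudge_tcp(
  moves="-0.01,0.02,0.2,0.06\n-0.01,0.02,0.4,0.06\n-0.01,0.02,0.57,0.06\n-0.01,0.02,0.585,0.06\n-0.01,0.02,0.585,0.06",
)

```text
time_s: 40.93
position: [0.4616, -0.3333, 0.006]
orientation: [3.141, -0.001, 0.05]
ft_force: [0.2, -0.1, 1.2]
finger_gap: 0.0349
finger_force: 0.0
```

Request:
nudge_tcp(
  moves="0,0,0,0\n0,0,0,0\n0,0,0,0\n0,0,0,0\n0,0,0,0\n0,0,0,0\n0,0,0,0",
  finger_gap=0,
  grip_n=20,
)

```text
time_s: 41.52
position: [0.4619, -0.3335, 0.0063]
orientation: [3.14, -0.001, 0.05]
ft_force: [-1.7, 1.1, 7.2]
finger_gap: 0.0135
finger_force: 20.0
```

Request:
nudge_tcp(
  moves="0,0,-0.3,0\n0,0,-0.7,0\n0,0,-1.1,0\n0,0,-1.5,0\n0,0,-1.7,0\n0,0,-1.7,0",
)

```text
time_s: 42.02
position: [0.4639, -0.3348, 0.1807]
orientation: [3.136, -0.008, 0.05]
ft_force: [0.7, -0.8, -0.5]
finger_gap: 0.0135
finger_force: 20.0
```

```bash
python3 - <<'E'
from lib import *
for X in([.4665,.249,.103],):print(delta(X,-.067))
E
```

```text
(array([ 0.0309, -0.5834,  0.0747]), np.float64(-1.4542837865318912))
```

Request:
nudge_tcp(
  moves="0.02,-0.3,0,0\n0.04,-0.7,0,-1.2\n0.06,-1.1,0,-2.4\n0.08,-1.5,0,-3.6\n0.1,-1.9,0,-4.8\n0.12,-2.3,0,-6\n0.14,-2.7,0,-7.2\n0.16,-3.1,0,-8.4\n0.18,-3.5,0,-9.6\n0.21,-3.9,0,-10.8\n0.24,-4.3,0,-12\n0.27,-4.7,0,-13.2",
)

```text
time_s: 43.02
position: [0.4638, 0.1394, 0.1745]
orientation: [-3.141, 0.0, 1.376]
ft_force: [1.0, 0.2, -0.0]
finger_gap: 0.0137
finger_force: 20.0
```

```bash
python3 - <<'E'
from lib import *
print(env.get_obs()['finger_gap'],delta([.4665,.249,.102],-.067))
E
```

```text
0.01367040172446552 (array([ 0.1081, -0.0185,  0.0725]), np.float64(-0.1281934560910516))
```

To row units: 0.107 m is 1.07, 0.072 m is 0.72, -0.128 rad is -1.28.

Request:
nudge_tcp(
  moves="0.36,-0.06,0,-0.6\n0.72,-0.12,0,-1.2\n1.07,-0.18,0,-1.28\n1.07,-0.18,0.2,-1.28\n1.07,-0.18,0.45,-1.28\n1.07,-0.18,0.6,-1.28\n1.07,-0.18,0.66,-1.28\n1.07,-0.18,0.7,-1.28\n1.07,-0.18,0.72,-1.28\n1.07,-0.18,0.72,-1.28\n1.07,-0.18,0.72,-1.28",
)

```text
time_s: 43.93
position: [0.4689, 0.2464, 0.1038]
orientation: [3.141, -0.001, 1.497]
ft_force: [0.1, 0.1, -0.6]
finger_gap: 0.0142
finger_force: 20.0
```

Request:
nudge_tcp(
  moves="0,0,0,0\n0,0,0,0\n0,0,0,0\n0,0,0,0",
  finger_gap=0.035,
)

```text
time_s: 44.27
position: [0.4686, 0.2463, 0.1034]
orientation: [3.141, -0.0, 1.498]
ft_force: [-0.3, 0.6, 0.7]
finger_gap: 0.0347
finger_force: 0.0
```

Request:
nudge_tcp(
  moves="0,0,-0.3,0\n0,0,-0.7,0\n0,0,-0.9,0\n0,0,-0.9,0\n0,0,-0.9,0",
)

```text
time_s: 44.68
position: [0.4691, 0.2464, 0.1942]
orientation: [3.139, -0.001, 1.497]
ft_force: [-0.1, -0.7, -0.9]
finger_gap: 0.0351
finger_force: 0.0
```

```bash
python3 - <<'E'
from lib import *
print(env.get_obs()['position'],delta([.598,-.0745,.17],1.322))
E
```

```text
[0.46911407 0.24643653 0.1941612 ] (array([-0.3106,  0.152 ,  0.0242]), np.float64(-1.395376441642908))
```

Same transit back to the nest (turn +1.746), then one composite look at tray_1 and the stack.

To row units: -0.311 m is -3.11, -0.3 m is -3, 1.42 rad is 14.2.

Request:
nudge_tcp(
  moves="-0.2,0.1,0,1\n-0.5,0.2,0,2.2\n-0.8,0.4,0,3.4\n-1.1,0.55,0,4.6\n-1.4,0.7,0,5.8\n-1.7,0.8,0,7\n-2,0.95,0,8.2\n-2.3,1.1,0,9.4\n-2.6,1.2,0,10.6\n-2.8,1.35,0.1,11.8\n-3,1.45,0.2,13\n-3.11,1.52,0.24,14.2",
  finger_gap=0.088,
)

```text
time_s: 45.68
position: [0.596, -0.0787, 0.166]
orientation: [3.14, 0.004, 0.069]
ft_force: [-0.2, -0.5, -0.9]
finger_gap: 0.0879
finger_force: 0.0
```

Request:
nudge_tcp(
  moves="0,0,0,1.2\n0,0,0,2.4\n0,0,0,3.27\n0,0,0,3.27\n0,0,0,3.27",
)

```text
time_s: 46.1
position: [0.5964, -0.075, 0.1678]
orientation: [3.141, 0.002, -0.246]
ft_force: [-0.2, 0.2, 0.1]
finger_gap: 0.0883
finger_force: 0.0
```

```bash
python3 - <<'E'
from lib import *
print(env.get_obs()['position'],env.get_obs()['orientation'],delta([.598,-.0745,.022],1.322))
m=env.camera_model("wrist");im=env.grab_frame("wrist");cv2.imwrite("pics/w11.png",im)
t=env.grab_frame("top");s=env.grab_frame("scene")
a=np.hstack([tile(im,100,0,400,300),tile(s,310,215,160,120)]);b=np.hstack([tile(t,90,160,160,120),tile(s,220,165,100,75)])
cv2.imwrite("pics/c11.png",np.vstack([a,b]))
u=np.array([np.cos(-.249),np.sin(-.249),0]);v=np.array([-u[1],u[0],0]);C=np.array([.598,-.0745,.036])
print([((proj(m,C+u*a/1e3+v*b/1e3)-(100,0))).round(1).tolist() for a,b in((78,34),(78,-34),(-78,34),(-78,-34))])
B=np.array([.513,.245,.11]);u=np.array([np.cos(-.067),np.sin(-.067),0]);v=np.array([-u[1],u[0],0])
T=env.camera_model("top")
print([((proj(T,B+u*a/1e3+v*b/1e3)-(90,160))*2.5+(0,300)).round(1).tolist() for a in (47,-47) for b in(55,-55)])
E
```

```text
[ 0.59642271 -0.07499666  0.16777132] [ 3.14057245e+00  2.17688081e-03 -2.46209246e-01] (array([ 0.0017, -0.001 ,  0.1458]), np.float64(0.00258930171179772))
[[137.0, 92.8], [227.0, 93.1], [142.9, 279.8], [220.7, 279.9]]
[[84.5, 421.3], [216.3, 428.9], [74.4, 536.5], [207.1, 545.2]]
```

View pics/c11.png

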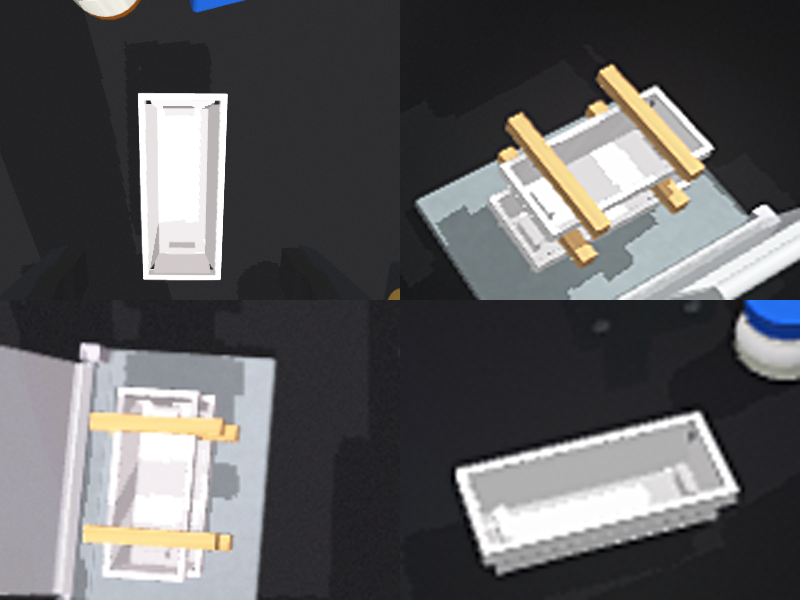

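Tray_1 still in place (138,94)…(220,280); both upper sticks lie square across tray_2. Pick tray_1.

To row units: 0.147 m is 1.47, 0.14 m is 1.4.

Request:
nudge_tcp(
  moves="0.01,-0.01,0.3,0\n0.01,-0.01,0.6,0\n0.01,-0.01,0.9,0\n0.01,-0.01,1.2,0\n0.01,-0.01,1.4,0\n0.01,-0.01,1.47,0\n0.01,-0.01,1.47,0\n0.01,-0.01,1.47,0",
)

```text
time_s: 46.92
position: [0.599, -0.0744, 0.0227]
orientation: [-3.141, -0.001, -0.249]
ft_force: [0.1, 0.1, -0.0]
finger_gap: 0.0878
finger_force: 0.0
```

Request:
nudge_tcp(
  moves="0,0,0,0\n0,0,0,0\n0,0,0,0\n0,0,0,0\n0,0,0,0\n0,0,0,0\n0,0,0,0",
  finger_gap=0.05,
  grip_n=30,
)

```text
time_s: 47.5
position: [0.5994, -0.0745, 0.0233]
orientation: [-3.141, -0.002, -0.249]
ft_force: [-1.5, 0.1, 6.1]
finger_gap: 0.0673
finger_force: 30.0
```

Request:
nudge_tcp(
  moves="0,0,-0.2,0\n0,0,-0.5,0\n0,0,-0.8,0\n0,0,-1.1,0\n0,0,-1.4,0\n0,0,-1.6,0\n0,0,-1.6,0\n0,0,-1.6,0",
)

```text
time_s: 48.17
position: [0.5988, -0.0744, 0.1828]
orientation: [-3.141, -0.002, -0.249]
ft_force: [-0.1, -0.7, -1.9]
finger_gap: 0.0677
finger_force: 30.0
```

```bash
python3 - <<'E'
from lib import *
print(delta([.513,.245,.134],1.504))
E
```

```text
(array([-0.1621, -0.2883,  0.0485]), np.float64(-0.1824793385152086))
```

Request:
nudge_tcp(
  moves="-0.05,-0.1,0,0\n-0.2,-0.4,0,0\n-0.35,-0.7,0,0\n-0.55,-1,0,-0.3\n-0.7,-1.3,0,-0.6\n-0.9,-1.6,0,-0.9\n-1.1,-1.9,0,-1.2\n-1.3,-2.25,0,-1.5\n-1.45,-2.6,0,-1.82\n-1.62,-2.88,0,-1.82\n-1.62,-2.88,0,-1.82\n-1.62,-2.88,0,-1.82",
)

```text
time_s: 49.17
position: [0.5096, 0.2475, 0.1802]
orientation: [3.141, 0.004, -0.062]
ft_force: [0.3, -0.8, -1.7]
finger_gap: 0.0676
finger_force: 30.0
```

Request:
nudge_tcp(
  moves="0,0,0.1,0\n0,0,0.2,0\n0,0,0.3,0\n0,0,0.3,0\n0,0,0.3,0",
)

```text
time_s: 49.58
position: [0.512, 0.2435, 0.1508]
orientation: [3.14, 0.002, -0.069]
ft_force: [0.4, -0.6, -1.6]
finger_gap: 0.0677
finger_force: 30.0
```

```bash
python3 - <<'E'
from lib import *
print(env.get_obs()['finger_gap'],env.get_obs()['ft_force'],delta([.513,.245,.1345],1.504))
E
```

```text
0.06774485105511495 [ 0.39883287 -0.59471763 -1.61135303] (array([ 0.0009, -0.0016,  0.0163]), np.float64(-0.0017041903426102678))
```

To row units: 0.018 m is 0.18, 0.017 m is 0.17.

Request:
nudge_tcp(
  moves="0.01,-0.01,0.06,0\n0.01,-0.01,0.11,0\n0.01,-0.01,0.14,0\n0.01,-0.01,0.15,0\n0.01,-0.01,0.16,0\n0.01,-0.01,0.17,0\n0.01,-0.01,0.18,0\n0.01,-0.01,0.18,0\n0.01,-0.01,0.18,0",
)

```text
time_s: 50.33
position: [0.5136, 0.2457, 0.1342]
orientation: [-3.142, -0.0, -0.067]
ft_force: [-0.1, -0.2, -2.1]
finger_gap: 0.0677
finger_force: 30.0
```

Request:
nudge_tcp(
  moves="0,0,0.01,0\n0,0,0.02,0\n0,0,0.02,0\n0,0,0.02,0",
)

```text
time_s: 50.67
position: [0.5139, 0.2458, 0.1332]
orientation: [-3.141, -0.001, -0.067]
ft_force: [-3.0, -0.8, 8.3]
finger_gap: 0.0676
finger_force: 30.0
```

Request:
nudge_tcp(
  moves="0,0,0,0\n0,0,0,0\n0,0,0,0\n0,0,0,0\n0,0,0,0",
  finger_gap=0.086,
)

```text
time_s: 51.08
position: [0.5136, 0.2457, 0.132]
orientation: [3.142, 0.0, -0.067]
ft_force: [-0.1, 0.4, 0.7]
finger_gap: 0.0861
finger_force: 0.0
```

Request:
nudge_tcp(
  moves="0,0,-0.3,0\n0,0,-0.7,0\n0,0,-1,0\n0,0,-1.2,0\n0,0,-1.2,0\n0,0,-1.2,0",
)

```text
time_s: 51.58
position: [0.5141, 0.2459, 0.2529]
orientation: [-3.141, -0.002, -0.067]
ft_force: [-0.5, 0.7, -0.8]
finger_gap: 0.0861
finger_force: 0.0
```

```bash
python3 - <<'E'
from lib import *
m=env.camera_model("wrist");im=env.grab_frame("wrist")
g=cv2.cvtColor(im,cv2.COLOR_BGR2GRAY).astype(int);cv2.imwrite("pics/w12.png",im)
C=np.array([.513,.245,.146]);u=np.array([np.cos(-.067),np.sin(-.067),0]);v=np.array([-u[1],u[0],0])
print([proj(m,C+u*a/1e3+v*b/1e3).round(1).tolist() for a,b in((78,34),(78,-34),(-78,34),(-78,-34))])
for r in (110,285): 
    d=np.diff(g[r,210:360]);print(r,[(210+int(i),int(d[i])) for i in np.where(abs(d)>45)[0]])
for c in (255,310):
    d=np.diff(g[60:320,c]);print(c,[(60+int(i),int(d[i])) for i in np.where(abs(d)>45)[0]])
print(env.get_obs()['position'],delta([.5255,.396,.235],1.504))
E
```

```text
[[235.5, 96.0], [333.9, 96.0], [242.6, 297.8], [326.7, 297.7]]
110 [(235, 115), (325, 47), (332, -58), (354, -72), (355, -48)]
285 [(240, 57), (241, 154), (248, -59), (250, -77), (253, 130), (313, -94), (316, 55), (319, 60), (325, -90), (326, -131)]
255 [(96, 79), (97, 47), (292, 62), (297, -158), (298, -58)]
310 [(96, 66), (97, 56), (292, 56), (297, -105), (298, -118)]
[0.51330223 0.24542391 0.25152914] (array([ 0.0021, -0.1511,  0.0165]), np.float64(-0.00042958873376974793))
```

Tray_1's rim edges (235–333, 96–297) match exactly. Now the shield bar.

Units first: shifts go in units of 100 mm and turns go in units of 0.1 rad. So -0.151 m is -1.51, -0.13 m is -1.3.

Request:
nudge_tcp(
  moves="0.01,-0.3,0,0\n0.01,-0.65,0,0\n0.02,-1,0,0\n0.02,-1.3,0,0\n0.02,-1.51,0,0\n0.02,-1.51,0,0\n0.02,-1.51,0,0",
  finger_gap=0.045,
)

```text
time_s: 52.22
position: [0.5243, 0.3968, 0.2496]
orientation: [3.139, 0.003, -0.065]
ft_force: [-0.4, -0.0, 0.0]
finger_gap: 0.0451
finger_force: 0.0
```

Request:
nudge_tcp(
  moves="0,0,0.2,0\n0,0,0.4,0\n0,0,0.58,0\n0,0,0.58,0\n0,0,0.58,0",
)

```text
time_s: 52.63
position: [0.5255, 0.3939, 0.1928]
orientation: [3.139, 0.002, -0.069]
ft_force: [0.1, 0.0, 1.3]
finger_gap: 0.0452
finger_force: 0.0
```

Request:
nudge_tcp(
  moves="0,0,0,0\n0,0,0,0\n0,0,0,0\n0,0,0,0\n0,0,0,0\n0,0,0,0\n0,0,0,0\n0,0,0,0",
  finger_gap=0,
  grip_n=40,
)

```text
time_s: 53.3
position: [0.5259, 0.3963, 0.1945]
orientation: [-3.141, -0.0, -0.067]
ft_force: [-0.3, -1.7, 4.0]
finger_gap: 0.0103
finger_force: 39.6
```

Request:
nudge_tcp(
  moves="0,0.11,-0.035,0\n0,0.217,-0.067,0\n0,0.33,-0.09,0\n0,0.441,-0.108,0\n0,0.55,-0.118,0\n0,0.667,-0.121,0\n0,0.667,-0.121,0\n0,0.667,-0.121,0",
)

```text
time_s: 53.97
position: [0.5207, 0.3269, 0.2052]
orientation: [3.138, 0.002, -0.069]
ft_force: [0.8, -0.7, -9.4]
finger_gap: 0.0098
finger_force: 40.1
```

Request:
nudge_tcp(
  moves="0,0,0,0\n0,0,0,0\n0,0,0,0",
)

```text
time_s: 54.22
position: [0.5209, 0.329, 0.2053]
orientation: [3.14, 0.001, -0.067]
ft_force: [1.6, -2.0, -10.8]
finger_gap: 0.0102
finger_force: 40.5
```

Request:
nudge_tcp(
  moves="0,0,0,0\n0,0,0,0\n0,0,0,0\n0,0,0,0\n0,0,0,0\n0,0,0,0",
  finger_gap=0.045,
)

```text
time_s: 54.72
position: [0.5215, 0.3301, 0.2068]
orientation: [-3.141, -0.001, -0.067]
ft_force: [-0.2, 0.9, -1.0]
finger_gap: 0.0448
finger_force: 0.0
```

Request:
nudge_tcp(
  moves="0,0,-0.2,0\n0,0,-0.5,0\n0,0,-0.8,0\n0,0,-1,0\n0,0.4,-1,0\n0,0.8,-1,0\n0,1.2,-1,0\n0,1.6,-1,0\n0,2,-1,0\n0,2.4,-1,0\n0,2.6,-1,0\n0,2.6,-1,0",
)

```text
time_s: 55.72
position: [0.5038, 0.0642, 0.3065]
orientation: [3.139, -0.001, -0.075]
ft_force: [-1.2, -0.7, 0.1]
finger_gap: 0.0452
finger_force: 0.0
```

Request:
nudge_tcp(
  moves="0,0.3,0,0\n0,0.7,0,0\n0,1.1,0,0\n0,1.5,0,0\n0,1.5,0,0\n0,1.5,0,0",
)

```text
time_s: 56.22
position: [0.4938, -0.0809, 0.3064]
orientation: [3.141, -0.0, -0.071]
ft_force: [-0.2, 0.4, -0.5]
finger_gap: 0.045
finger_force: 0.0
```

```bash
python3 - <<'E'
from lib import *
t=env.grab_frame("top");s=env.grab_frame("scene")
cv2.imwrite("pics/f.png",np.hstack([tile(s,290,160,200,200,400,400),tile(t,60,130,180,180,400,400)]))
T=env.camera_model("top");S=env.camera_model("scene")
for th in(1.45,1.571,1.69):
  X=[np.array([.5186,.330,.035])+np.array([.067,.998,0])*-.19*np.cos(th)+np.array([0,0,.19*np.sin(th)])+k*np.array([.998,-.067,0]) for k in(.066,-.066)]
  print(th,[((proj(S,x)-(290,160))*2).round().tolist() for x in X],[((proj(T,x)-(60,130))*400/180+(400,0)).round().tolist() for x in X])
E
```

```text
1.45 [[224.0, 241.0], [346.0, 175.0]] [[487.0, 138.0], [472.0, 299.0]]
1.571 [[244.0, 263.0], [368.0, 194.0]] [[460.0, 136.0], [445.0, 297.0]]
1.69 [[263.0, 287.0], [388.0, 216.0]] [[435.0, 135.0], [419.0, 295.0]]
```

View pics/f.png

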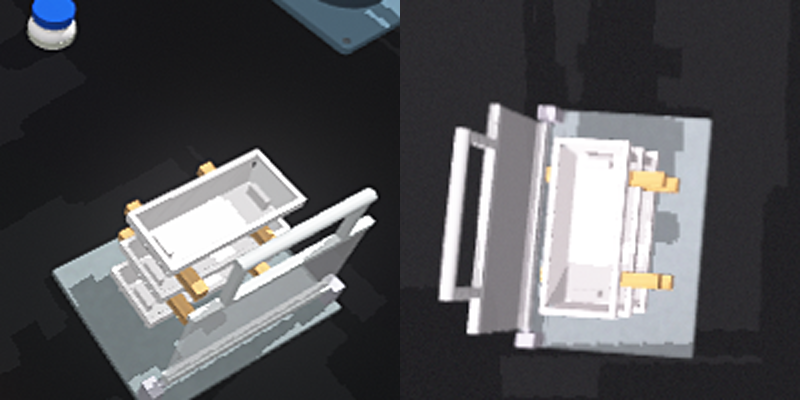

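The shield's bar runs (461,132)–(446,298) in the top crop, which is the upright position. The three trays are stacked with two sticks in each gap, so I am handing in.

```bash
python3 -c "
from plant import env;print(env.hand_in())"
```

```text
the job is handed in; nothing more can be done
None
```

The job is handed in after about 56 s: all three trays are stacked on the base in order with two sticks in each gap, and the shield measured upright; the hand-in call returned no verdict.

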